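# Change over the toy service mat from the hen to the fire truck

### The job

The white tin hen is mended, so take it off the service mat and stand it in the empty bay of the plywood tray, in front of the green frog. Then lay out the mat for the next repair, as seen from the robot's side: the red fire truck on its wheels, lengthwise in the big middle field (nose either way), the canister upright in the round field behind the truck, the brass gear wheel lying flat on top of the canister's lid with its hub up, and the tweezers lying lengthwise in the long field to the right of the truck. Put each in the middle of its place, leave everything standing free, and do not shift the frog, the oil bottle or the blue carton.

Things in the scene. Friction and masses are not known exactly. Their poses are not given: they have to be found in the camera images.
- mat: Dark blue-grey silicone mat, fixed, 170 (x) x 240 (y) x 3 mm; origin: centre of underside; +x to its back edge (away from robot), +y left; yaw small. Paler printed fields, flat, centres (x, y) mm: big middle 76 x 140 at (-36, 0), round 64 across at (44, 0), long ones 145 x 30 at (0, 98) left and (0, -98) right, small ones beside the round stay empty. The hen starts on the big field.
- tray: Pale plywood tray, fixed, 200 (x) x 110 (y) mm, floor 4 mm thick, walls 5 mm, rim 20 mm high; origin: centre of underside; +x away from robot, +y left; yaw small. A cross wall at x 0 makes two bays, 92 x 100 mm inside: the front one (nearer the robot), centre x -49, y 0 mm, is empty; the back one, centre x +49, holds the frog.
- hen: White tin wind-up hen, red comb, yellow feet, upright, 98 mm long (x -43 beak to +55 tail), 42 wide, 86 high, about 90 g; origin: centre of underside, between the feet, +z up. Its round pressed wings are flat outside, 26 mm in diameter, centred at x 0, 37 mm up, 42 mm apart (y): grip it across them. Head at x -23.
- truck: Red tin fire truck with steel ladder on top, wheels fixed (do not turn), 114 mm long (x), 43 wide (y), 57 high, about 160 g; origin: centre of its underside at the wheel soles, bonnet to -x, +z up. Cab and rear body have flat upright sides 42 mm apart from x -29 to +54, 20 to 39 mm up.
- canister: Aluminium screw-top canister, upright, 50 mm across, 58 mm high with its knurled lid, which is 52 mm across and takes the top 14 mm and is flat on top, screwed tight; about 110 g; origin at the centre of its underside, +z up.
- gear: Brass gear wheel lying flat, hub up, toothed disc 41 mm across the teeth (37 mm at their roots) and 6 mm thick, with a round hub 14 mm across that rises from 6 to 20 mm; about 55 g; origin at the centre of its underside, +z up along the hub.
- tweezers: Steel tweezers lying on edge so that both arms rest side by side on the bench, rigid, 123 mm long (x), points to -x, joined end at +x, 9 mm high; arms bowed out to 15 mm across (y) and parallel from x -20 to +20; about 25 g; origin at the middle of the length on the underside, +z up.
- frog: Bystander: green tin frog with yellow eyes, 56 by 52 by 45 mm, standing loose in the back bay of the tray; origin at the centre of its underside, head to -x. Leave it alone.
- oil: Bystander: small amber oil bottle with black cap and paper label, 32 mm across, 75 mm high, standing loose on the bench beyond the mat and tray; origin at the centre of its underside. Leave it alone.
- carton: Bystander: blue toy carton with yellow panels, 50 (x) by 75 (y) by 85 mm high, standing loose on the bench beyond the mat and tray; origin at the centre of its underside. Leave it alone.
Mind the look-alikes: they are no part of the job. Of the things that look like the gear, the smaller one is meant.

How it is judged:
At the end, for the whole second after the job is handed in: All upright, still, let go: hen in the empty bay, truck in the big field, canister in the round field, each within 15 mm of its middle; gear flat, hub up, within 12 mm of the lid's axis; tweezers within 12 mm across, 20 mm along the right long field; truck and tweezers lengthwise within 0.2 rad (x of hen in the frame of tray between -0.064 and -0.034 m and y of hen in the frame of tray between -0.015 and 0.015 m and z of hen in the frame of tray below 0.01 m and x of truck in the frame of mat between -0.051 and -0.021 m and y of truck in the frame of mat between -0.015 and 0.015 m and z of each of truck, canister in the frame of mat below 0.008 m and angle between the x axis of truck and the y axis of mat, either way round below 0.2 rad and x of canister in the frame of mat between 0.029 and 0.059 m and y of canister in the frame of mat between -0.015 and 0.015 m and horizontal distance between gear and canister below 0.012 m and z of gear in the frame of canister between 0.054 and 0.062 m and x of tweezers in the frame of mat between -0.02 and 0.02 m and y of tweezers in the frame of mat between -0.11 and -0.086 m and z of tweezers in the frame of mat below 0.01 m and angle between the x axis of tweezers and the x axis of mat, either way round below 0.2 rad and angle between each of hen, truck, canister, gear, tweezers's own z axis and vertical below 0.15 rad and linear speed of each of hen, truck, canister, gear, tweezers below 0.02 m/s and angular speed of each of hen, truck, canister, gear, tweezers below 0.2 rad/s); the robot touches nothing.
It fails at once if the frog is shifted by more than 15 mm or tipped (distance of frog from where it was at the start of the episode above 0.015 m or angle between frog's own z axis and vertical above 0.3 rad).
It fails at once if the oil bottle is shifted by more than 15 mm or tipped (distance of oil from where it was at the start of the episode above 0.015 m or angle between oil's own z axis and vertical above 0.3 rad).
It fails at once if the carton is shifted by more than 15 mm or tipped (distance of carton from where it was at the start of the episode above 0.015 m or angle between carton's own z axis and vertical above 0.3 rad).
It also fails if it takes over 125 s, if anything falls off the work surface, if the arm or the gripper's body presses on something with over 40 N, if the wrist force passes 120 N, or if a joint passes its speed limit or range.

### The arm

A 6-joint arm with a two-finger parallel gripper is mounted at the origin on the work surface. World frame = base frame: x ahead of the robot, y to its left, z up, the work surface at z = 0. Lengths are in m, angles in rad, forces in N, time in s.
With the tool pointing down it reaches from about 0.375 to 0.9 m from the base axis. Payload 3.1 kg.
Tool frame: the origin (TCP) lies midway between the tips of the shut fingers; the grasp point (between the pads) lies robot.grip_point_offset behind it (robot.grip_point_offset is the distance from the TCP to the grasp point, in m); z points along the fingers, y is the direction in which the jaws open and shut (so a half turn about z gives the same grasp; the last joint's range is limited). The gripper opens to 87 mm and grips with 3 to 60 N. Pads are 19 mm wide; open, the fingers measure 117 mm over their backs; the gripper's body (75 mm by 190 mm) begins 51 mm behind the grasp point.
Start: joints at [0.971, 0.527, 1.433, -0, 1.181, -0.178], TCP at [0.256, 0.57, 0.223] pointing down, gripper open.
Joint ranges: [-3.08, 3.08], [-0.75, 2.2], [0.22, 2.44], [-1.43, 4.57], [0, 2.65], [-2.85, 2.85]. Speed limits (rad/s): [2.79, 2.79, 3.14, 3.14, 3.14, 3.14].

### API

Orientations are given as a unit quaternion [x, y, z, w].
In Python, from rig import robot, cams, hand_in gives the robot as it stands. The module is installed in compiled form; this text tells all that it offers.
- The arm moves only by the tool send_rows, never from a script. Its argument "steps" is one flat list of numbers, 5 for each row, row after row: the finger opening in m, from 0 to 0.087, then the shift along the tool's x, y, z in m, then the turn about the tool's z in rad. A call has 1 to 8 rows; each row is the pose to reach, as a shift and turn from the pose measured when the call began, along the tool's axes at that moment; what a row does not reach only later rows make up. A row lasts 1/8 s, in which the tool goes at most 62.5 mm and 10.7 degrees, less where a joint would pass 70% of its speed; a pose out of reach is approached as far as the arm can. A call with a gripper value outside its range is refused whole. The fingers move at their own pace and stop on an object; "force" is the grip in N (left out, the last holds). Time passes only in rows, so rows that repeat a pose let the fingers close. It gives the time, the measured TCP pose, the force and the opening at its end, in the units of the state.
- robot.get_obs(): the state, without advancing time (a new reading comes with each control period).
- cams.camera(name): name is "scene" or "side" or "wrist"; returns a dict with "color" (420x560x3 uint8, red, green, blue), "range_z" (420x560 float32, m along the optical axis (not along the pixel's ray), 0 where there is no reading), "intrinsics" (3x3 intrinsics, pixels), "extrinsics" (4x4, takes a point from camera to world coordinates). Camera axes: x right, y down, z forward; pixel columns grow to the right and rows downward; lengths in m; the calibration is good to about 2 mm. A picture is of the moment at which its call begins.
- hand_in(): hands the job in, once; it reports no verdict.
The state is a dict: "time": time; "q": joint angles; "joint_velocities": joint speeds; "joint_torque": joint torques, N m; "position": TCP position; "tool_rot": TCP orientation; "ft_force": force on the tool from outside, world axes, zero at the start; "moment": the same for the moment, N m; "grip_width": finger opening in m.
Only numpy, scipy, OpenCV 4.12 (cv2) and the standard library are available. Lean on these libraries where they do the work, as an engineer would, in place of code of your own. Each camera call takes 0.05 s, during which the arm holds its last target.

## Working session

There is one attempt and no reset: what is moved stays moved. The work goes in short steps, Python scripts to look and compute and a tool call to move; the robot and the scene stay as the last step left them, time stands still between calls to the robot, and variables do not carry over. Pictures are saved under pics/ and viewed, and the job is handed in when it is done.

Besides the shell and the picture viewer there is one more tool, called after "Call:" in YAML: its name, and indented under it one key for each argument. send_rows: Moves the arm, as the interface text tells. Its arguments: {"type":"object","properties":{"steps":{"type":"array","items":{"type":"number"}},"force":{"type":"number"}},"required":["steps"]}

```bash
mkdir -p pics
python3 - <<'E'
from rig import robot,cams
import cv2
o=robot.get_obs()
for k,v in o.items(): print(k,v)
print(robot.grip_point_offset)
for n in ["scene","side","wrist"]:
    c=cams.camera(n); cv2.imwrite(f"pics/{n}0.png",c["color"][:,:,::-1]); print(n,c["intrinsics"],c["extrinsics"])
E
```

```text
time 0.0
q [ 9.70487057e-01  5.28453494e-01  1.43389229e+00  5.47732786e-07
  1.18138166e+00 -1.78497350e-01]
joint_velocities [-0.00135833 -0.00072875 -0.00057037 -0.00116213  0.00020121  0.00135612]
joint_torque [ 9.05679644e-05 -4.40043283e+01 -1.76596534e+01  6.32844167e-02
  5.84064180e-02 -1.71721636e-04]
position [0.25544021 0.56962428 0.2215826 ]
tool_rot [ 2.09345854e-01  9.77841078e-01 -9.87390825e-04 -4.05457050e-04]
ft_force [-1.06790232 -0.28386346  0.03407618]
moment [-0.0040066   0.03720376  0.01580841]
grip_width 0.0870039899706092
0.0187
scene [[418.45084542   0.         276.68113196]
 [  0.         418.45084542 206.03430728]
 [  0.           0.           1.        ]] [[ 0.32432999  0.78268103 -0.53124426  1.15451014]
 [ 0.94588722 -0.26218368  0.19119905 -0.17895435]
 [ 0.01036429 -0.56450875 -0.82536201  0.87409364]
 [ 0.          0.          0.          1.        ]]
side [[482.46518516   0.         282.18256698]
 [  0.         482.46518516 209.5860929 ]
 [  0.           0.           1.        ]] [[ 0.81404826 -0.37399555  0.44435656  0.10480449]
 [-0.5807081  -0.51071041  0.63399762 -0.72540074]
 [-0.01017477 -0.77414611 -0.63292517  0.75698272]
 [ 0.          0.          0.          1.        ]]
wrist [[330.95558941   0.         281.85882441]
 [  0.         330.95558941 202.82452596]
 [  0.           0.           1.        ]] [[ 0.40944758  0.87316817  0.26444287  0.18358604]
 [ 0.91233083 -0.39114959 -0.12105557  0.60170769]
 [-0.00226515  0.29082529 -0.95677349  0.38294595]
 [ 0.          0.          0.          1.        ]]
```

View pics/scene0.png

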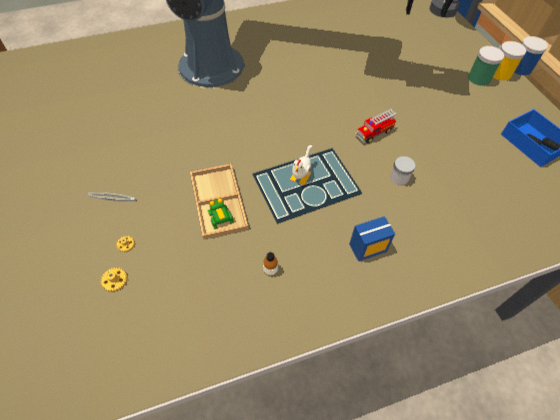

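View pics/side0.png

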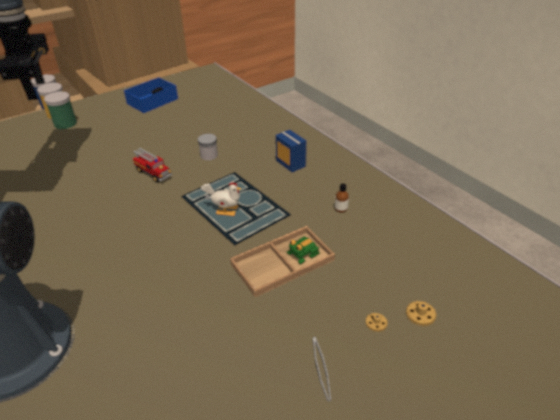

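View pics/wrist0.png

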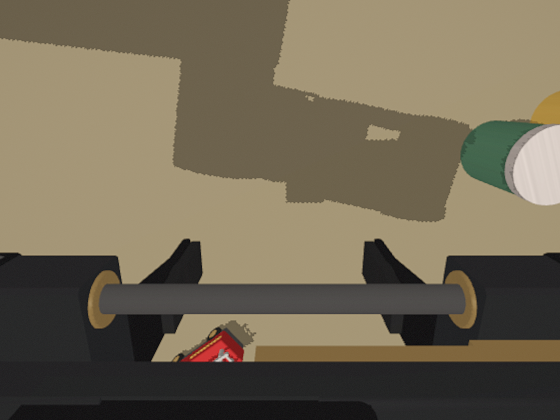

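```bash
cat > h.py <<'E'
import numpy as np, cv2
from rig import robot,cams
def cloud(c):
    K=c["intrinsics"];d=c["range_z"];v,u=np.mgrid[0:d.shape[0],0:d.shape[1]]
    p=np.stack([(u-K[0,2])/K[0,0]*d,(v-K[1,2])/K[1,1]*d,d],-1)
    E=c["extrinsics"];P=p@E[:3,:3].T+E[:3,3];P[d<=0]=np.nan
    return P
def ray(c,u,v,z):
    K=c["intrinsics"];E=c["extrinsics"]
    u=np.atleast_1d(u).astype(float);v=np.atleast_1d(v).astype(float)
    d=np.stack([(u-K[0,2])/K[0,0],(v-K[1,2])/K[1,1],np.ones_like(u)],-1)@E[:3,:3].T
    o=E[:3,3];t=(z-o[2])/d[:,2]
    return (o+d*t[:,None])[:,:2]
def crop(c,name,x0,x1,y0,y1,s):
    im=c["color"][y0:y1,x0:x1,::-1];cv2.imwrite("pics/"+name+".png",cv2.resize(im,None,fx=s,fy=s,interpolation=cv2.INTER_CUBIC))
def rect(pts):
    r=cv2.minAreaRect(np.float32(pts)*1000);return r
E
python3 - <<'E'
from h import *
for n in ["scene","side"]:
    c=cams.camera(n);P=cloud(c)
    m=(P[...,2]>0.006)&(P[...,0]>0.2)&(P[...,0]<1.1)&(abs(P[...,1])<0.6)
    k,l,s,ce=cv2.connectedComponentsWithStats(m.astype(np.uint8))
    print(n,"bench z",np.nanmedian(P[...,2]))
    for i in range(1,k):
        if s[i,4]>12:
            q=P[l==i];print(s[i,:5],"x %.3f %.3f y %.3f %.3f zmax %.3f"%(q[:,0].min(),q[:,0].max(),q[:,1].min(),q[:,1].max(),q[:,2].max()),c["color"][l==i].mean(0).astype(int))
c=cams.camera("scene");crop(c,"s1",80,280,150,300,4);crop(c,"s2",240,440,90,240,4)
E
```

```text
scene bench z 0.0005455796155809378
[406   0   8  15  71] x 0.226 0.249 y 0.513 0.527 zmax 0.266 [41 38 31]
[355 110  41  33 717] x 0.417 0.476 y 0.308 0.426 zmax 0.061 [164  69  59]
[287 146  25  40 458] x 0.473 0.555 y 0.076 0.152 zmax 0.088 [197 176 137]
[390 157  25  28 508] x 0.585 0.638 y 0.333 0.386 zmax 0.064 [166 160 152]
[ 190  164   58   75 1469] x 0.428 0.637 y -0.175 -0.053 zmax 0.052 [160 147  77]
[351 182   4  10  17] x 0.587 0.613 y 0.221 0.237 zmax 0.009 [133 154 150]
[208 188   7   8  15] x 0.487 0.510 y -0.131 -0.116 zmax 0.008 [245 215 140]
[101 193  34   8  97] x 0.420 0.467 y -0.392 -0.312 zmax 0.013 [150 147 137]
[289 192   6   6  13] x 0.565 0.583 y 0.060 0.076 zmax 0.009 [112 132 130]
[ 349  217   46   44 1348] x 0.750 0.803 y 0.148 0.225 zmax 0.090 [ 75  95 118]
[116 236  18  16 131] x 0.564 0.603 y -0.372 -0.332 zmax 0.022 [212 170  66]
[263 253  15  23 274] x 0.747 0.773 y -0.066 -0.034 zmax 0.078 [134 102  69]
[100 268  27  24 431] x 0.642 0.697 y -0.416 -0.361 zmax 0.031 [215 176  67]
side bench z -0.0006905684933961598
[   0    0   47  100 2640] x 0.200
[... 265 characters left out ...]
 57]
[201 182  40  33 667] x 0.480 0.552 y 0.080 0.207 zmax 0.090 [168 148 126]
[335 183  14  28 301] x 0.738 0.771 y -0.069 -0.040 zmax 0.077 [115  92  71]
[ 230  226  105   69 1983] x 0.428 0.635 y -0.178 -0.053 zmax 0.050 [125 104  67]
[407 301  30  23 464] x 0.638 0.695 y -0.417 -0.361 zmax 0.030 [165 125  67]
[366 313  22  16 132] x 0.562 0.600 y -0.372 -0.335 zmax 0.022 [162 124  67]
[377 326   7   5  14] x 0.568 0.581 y -0.374 -0.364 zmax 0.008 [166 126  67]
[313 337   6  19  36] x 0.439 0.463 y -0.346 -0.315 zmax 0.010 [138 129 115]
[318 346  11  32  47] x 0.431 0.457 y -0.392 -0.334 zmax 0.012 [128 118 105]
[315 357   6  21  33] x 0.419 0.438 y -0.384 -0.348 zmax 0.010 [126 116 103]
```

View pics/s1.png

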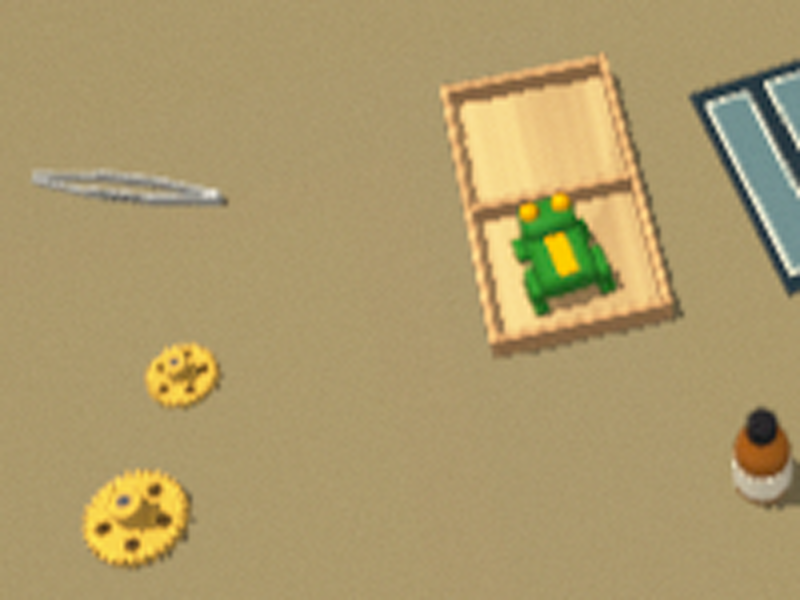

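View pics/s2.png

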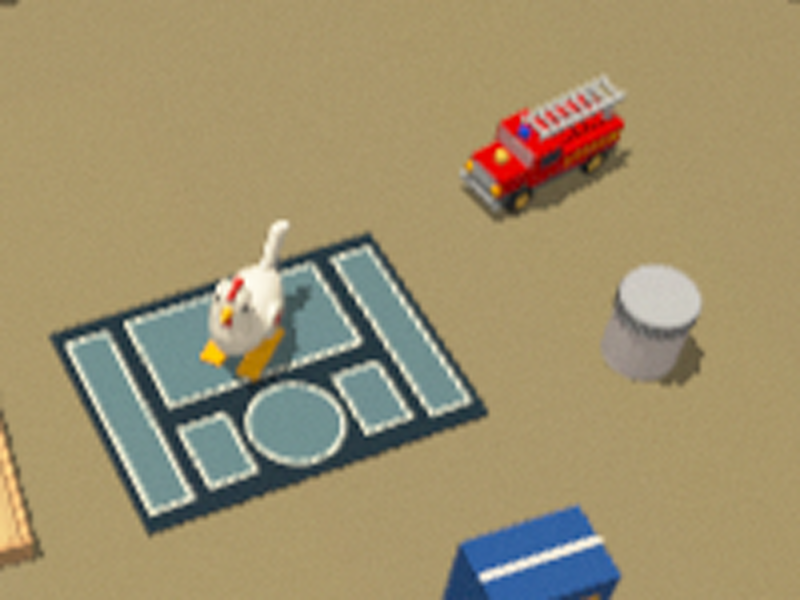

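```bash
cat >> h.py <<'E'
def shape(c,lo,hi,roi,z,space=cv2.COLOR_RGB2HSV):
    """minAreaRect in world mm of biggest blob in colour range inside roi (x0,x1,y0,y1)"""
    im=cv2.cvtColor(c["color"],space);m=cv2.inRange(im,np.array(lo),np.array(hi));k=np.zeros_like(m)
    x0,x1,y0,y1=roi;k[y0:y1,x0:x1]=m[y0:y1,x0:x1]
    k=cv2.morphologyEx(k,cv2.MORPH_CLOSE,np.ones((3,3)))
    cs,_=cv2.findContours(k,cv2.RETR_EXTERNAL,cv2.CHAIN_APPROX_NONE);ct=max(cs,key=cv2.contourArea)[:,0]
    return ray(c,ct[:,0],ct[:,1],z)
E
python3 - <<'E'
from h import *
for n in ["scene","side"]:
    c=cams.camera(n);P=cloud(c);Z=P[...,2]
    hsv=cv2.cvtColor(c["color"],cv2.COLOR_RGB2HSV)
    roi=(245,370,140,225) if n=="scene" else (175,295,165,245)
    # mat: bluish dark
    w=shape(c,(85,40,0),(125,255,170),roi,0.003);r=rect(w);print(n,"mat",r);print(cv2.boxPoints(r).round(0).tolist())
    # tray: rim points
    m=(Z>0.014)&(Z<0.026)&(P[...,0]>.4)&(P[...,0]<.66)&(P[...,1]>-.2)&(P[...,1]<-.03)&(hsv[...,0]<25)
    r=rect(P[m][:,:2]);print("tray",r)
    for nm,b,zl in [("truck",(.38,.5,.28,.45),.015),("can",(.56,.66,.3,.41),.05),("gear",(.55,.62,-.39,-.32),.003),("gearhub",(.55,.62,-.39,-.32),.014),("tw",(.4,.49,-.42,-.28),.004),("hentop",(.45,.58,.05,.22),.06),("hen",(.45,.58,.05,.22),.02)]:
        m=(Z>zl)&(P[...,0]>b[0])&(P[...,0]<b[1])&(P[...,1]>b[2])&(P[...,1]<b[3])
        r=rect(P[m][:,:2]);print(nm,m.sum(),np.round(r[0],1),np.round(r[1],1),round(r[2],1),P[m].mean(0).round(4))
E
```

```text
scene mat ((549.7913208007812, 120.25542449951172), (167.64816284179688, 236.53738403320312), 4.155606269836426)
[[458.0, 232.0], [475.0, -4.0], [642.0, 8.0], [625.0, 244.0]]
tray ((533.2537841796875, -114.16525268554688), (109.86161804199219, 202.71981811523438), 86.22422790527344)
truck 682 [444.9 368.2] [ 44.4 115.4] 12.2 [0.4511 0.3631 0.0415]
can 298 [612.1 359.9] [52.8 51.1] 78.8 [0.6131 0.358  0.0583]
gear 239 [ 585.6 -354.9] [68.6 65.4] 89.0 [ 0.5848 -0.3524  0.0078]
gearhub 32 [ 585.1 -352. ] [12.  12.2] 64.3 [ 0.5856 -0.3518  0.0192]
tw 164 [ 436.6 -353.7] [144.4  57.1] 75.2 [ 0.4395 -0.3585  0.0074]
hentop 134 [523.8 118.5] [19.8 93.6] 39.3 [0.5311 0.1085 0.0734]
hen 371 [520.9 115.8] [42.3 93.8] 45.4 [0.5316 0.1111 0.0583]
side mat ((515.4732666015625, 82.01268005371094), (58.592525482177734, 52.46521759033203), 0.7138169407844543)
[[486.0, 108.0], [487.0, 55.0], [545.0, 56.0], [544.0, 109.0]]
tray ((531.8876953125, -115.61170959472656), (113.59410095214844, 202.04742431640625), 86.1344985961914)
truck 670 [439.2 366.6] [ 47.7 120.5] 19.0 [0.438  0.3566 0.0394]
can 178 [608.7 356.3] [52.1 51.6] 46.8 [0.6079 0.3548 0.0566]
gear 295 [ 593.2 -359.1] [43.9 64.9] 64.8 [ 0.5804 -0.3558  0.0079]
gearhub 46 [ 581.3 -353.9] [14.6 11.8] 45.1 [ 0.5808 -0.3544  0.0188]
tw 189 [ 435.7 -367.2] [118.5  25.3] 71.8 [ 0.4354 -0.3666  0.0075]
hentop 173 [513.2 114.8] [16.6 97.9] 46.3 [0.5199 0.1096 0.0717]
hen 592 [518.1 118.7] [47.  90.4] 21.0 [0.5162 0.1071 0.0543]
```

```bash
cat >> h.py <<'E'
from scipy.spatial.transform import Rotation as R
def plan(x,y,z,psi_deg):
    """tool-frame shift (mm) and turn for TCP target; psi=world angle of jaw axis"""
    o=robot.get_obs();r=R.from_quat(o["tool_rot"]).as_matrix();p=np.array(o["position"])
    d=r.T@(np.array([x,y,z])-p);cur=np.degrees(np.arctan2(r[1,1],r[0,1]))
    t=(psi_deg-cur+90)%180-90
    q6=np.degrees(np.arctan2(y,x)-np.arctan2(p[1],p[0])+o["q"][5])-t
    print("t",round(o["time"],2),"pos",p.round(4),"psi",round(cur,1),"shift",d.round(4),"turn",round(-np.radians(t),3),"q6->",round(q6),"rows>=",int(np.ceil(max(np.linalg.norm(d)/.0625,abs(t)/10.7))))
E
python3 -c "
from h import *
plan(.5215,.112,.2,41)
c=cams.camera('side');w=shape(c,(80,30,0),(130,255,140),(175,295,165,245),.003);print(rect(w))
im=c['color'];print(im[205,188],im[218,262],im[230,240],im[190,250])"
```

```text
t 0.4 pos [0.2558 0.5701 0.2224] psi 65.8 shift [-0.43   -0.3092  0.0225] turn 0.433 q6-> -39 rows>= 9
((513.0564575195312, 114.69989013671875), (62.46722412109375, 125.65066528320312), 4.02291202545166)
[115 100  76] [102 111 106] [ 97 107 105] [ 97 103  99]
```

Call:
send_rows:
  steps: [0.087,-0.06,-0.04,0,0.15,0.087,-0.11,-0.08,0,0.25,0.087,-0.16,-0.115,0,0.35,0.087,-0.21,-0.15,0,0.433,0.087,-0.26,-0.19,0.01,0.433,0.087,-0.31,-0.225,0.01,0.433,0.087,-0.36,-0.26,0.02,0.433,0.087,-0.41,-0.295,0.022,0.433]

```text
time: 1.45
position: [0.5064, 0.137, 0.2007]
tool_rot: [0.415, 0.91, 0.0, -0.0]
ft_force: [0.2, 1.1, -0.2]
grip_width: 0.087
```

Call:
send_rows:
  steps: [0.087,-0.02,-0.014,0,0,0.087,-0.02,-0.014,0,0,0.087,-0.02,-0.014,0,0]

```text
time: 1.82
position: [0.5086, 0.1134, 0.2007]
tool_rot: [0.415, 0.91, 0.0, -0.0]
ft_force: [-0.3, 0.5, -0.5]
grip_width: 0.0867
```

```bash
python3 -c "
from h import *
plan(.5215,.112,.2,41)
c=cams.camera('wrist');cv2.imwrite('pics/w1.png',c['color'][:,:,::-1])
P=cloud(c);Z=P[...,2]
m=(Z>.02)&(Z<.12);k,l,s,ce=cv2.connectedComponentsWithStats(m.astype(np.uint8))
for i in range(1,k):
  if s[i,4]>200:
    q=P[l==i];print(s[i],np.round(q.min(0),3),q.max(0).round(3))
"
```

```text
t 1.82 pos [0.5086 0.1134 0.2007] psi 41.0 shift [-0.0095  0.0088  0.0007] turn 0.0 q6-> -41 rows>= 1
[ 506   21   54   66 2763] [0.584 0.333 0.02 ] [0.631 0.376 0.059]
[ 272  139   43  108 2726] [0.482 0.083 0.035] [0.554 0.155 0.089]
[175 338  56  23 843] [ 0.552 -0.134  0.02 ] [ 0.607 -0.095  0.05 ]
```

View pics/w1.png

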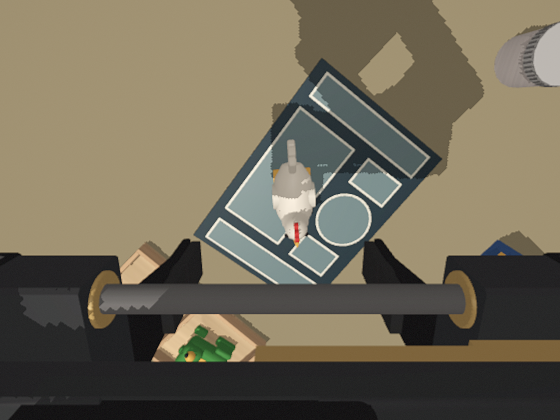

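```bash
python3 -c "
from h import *
c=cams.camera('wrist')
P=cloud(c);Z=P[...,2]
m=(Z>.02)&(Z<.12);k,l,s,ce=cv2.connectedComponentsWithStats(m.astype(np.uint8))
i=l[190,294];q=P[(l==i)]
r=rect(q[:,:2]);print(r)
r2=rect(q[(q[:,2]<.06)][:,:2]);print('body',r2)
t=q[q[:,2]>.06];ctr=t[:,:2].mean(0)
a=np.radians(r[2]+ (90 if r[1][1]>r[1][0] else 0));u=np.array([np.cos(a),np.sin(a)])
pr=q[:,:2]@u;v=np.array([-u[1],u[0]]);pv=q[:,:2]@v
print('axis',np.degrees(a));e1=q[pr>pr.max()-.008];e2=q[pr<pr.min()+.008];print(e1.mean(0),e2.mean(0))
d=e1.mean(0)-e2.mean(0);print('end axis',np.degrees(np.arctan2(d[1],d[0])))
for z in(.045,.055): print(z,rect(q[(q[:,2]<z)][:,:2]))
w=ray(c,[323,441,194],[58,158,235],.003);print('mat corners',w.round(4))
w2=ray(c,[301,355,225,284,343],[106,151,207,243,219],.003);print(w2.round(4))
red=cv2.inRange(cv2.cvtColor(c['color'],cv2.COLOR_RGB2HSV),(0,180,120),(8,255,255));yy,xx=np.nonzero(red&(l==i).astype(np.uint8)*255);print('comb',P[yy,xx].mean(0))
"
```

```text
((518.6080932617188, 117.97894287109375), (41.86867904663086, 100.14402770996094), 44.682579040527344)
body ((519.4236450195312, 117.1208724975586), (41.94014358520508, 68.66798400878906), 43.609230041503906)
axis 134.68257904052734
[0.48626301 0.15077941 0.06737183] [0.55123484 0.08475289 0.07340229]
end axis 134.53871148715172
0.045 ((520.3014526367188, 116.38291931152344), (41.89094543457031, 56.537681579589844), 45.550724029541016)
0.055 ((521.951904296875, 114.466796875), (41.94014358520508, 61.3369140625), 43.609230041503906)
mat corners [[ 0.4602  0.2321]
 [ 0.6258  0.2431]
 [ 0.4771 -0.0063]]
[[0.4745 0.1833]
 [0.5498 0.187 ]
 [0.4831 0.0445]
 [0.563  0.0552]
 [0.5945 0.1224]]
comb [0.53979486 0.09736308 0.0856169 ]
```

```bash
python3 -c "
from h import *
plan(.5228,.1137,.0225,44.6)"
```

```text
t 1.93 pos [0.5085 0.1139 0.2008] psi 41.1 shift [-0.0096  0.0106  0.1783] turn -0.061 q6-> -45 rows>= 3
```

Call:
send_rows:
  steps: [0.087,-0.0096,0.0106,0,-0.061,0.087,-0.0096,0.0106,0.05,-0.061,0.087,-0.0096,0.0106,0.1,-0.061,0.087,-0.0096,0.0106,0.14,-0.061,0.087,-0.0096,0.0106,0.165,-0.061,0.087,-0.0096,0.0106,0.1783,-0.061,0.087,-0.0096,0.0106,0.1783,-0.061,0.087,-0.0096,0.0106,0.1783,-0.061]

```text
time: 2.92
position: [0.5236, 0.1142, 0.0235]
tool_rot: [0.386, 0.923, 0.001, 0.001]
ft_force: [-0.1, -0.3, -0.7]
grip_width: 0.0868
```

```bash
python3 -c "
from h import *
plan(.5228,.1137,.0225,44.6);print(robot.get_obs()['position'])"
```

```text
t 2.92 pos [0.5236 0.1142 0.0235] psi 44.6 shift [ 0.0002 -0.0009  0.001 ] turn 0.001 q6-> -44 rows>= 1
[0.52361804 0.1141621  0.02346674]
```

Call:
send_rows:
  steps: [0.03,0,0,0,0,0.03,0,0,0,0,0.03,0,0,0,0,0.03,0,0,0,0,0.03,0,0,0,0]
  force: 12

```text
time: 3.55
position: [0.5236, 0.1141, 0.0234]
tool_rot: [0.386, 0.923, 0.001, 0.001]
ft_force: [-0.3, -0.5, -0.2]
grip_width: 0.0448
```

Call:
send_rows:
  steps: [0.03,0,0,0,0,0.03,0,0,0,0,0.03,0,0,0,0,0.03,0,0,-0.03,0,0.03,0,0,-0.08,0,0.03,0,0,-0.13,0,0.03,0,0,-0.13,0]

```text
time: 4.42
position: [0.5261, 0.1142, 0.1572]
tool_rot: [0.386, 0.923, 0.002, 0.005]
ft_force: [0.4, -0.5, -1.1]
grip_width: 0.0419
```

```bash
python3 -c "
from h import *
plan(.4837,-.112,.15,86.2)
c=cams.camera('wrist');cv2.imwrite('pics/w2.png',c['color'][:,:,::-1])"
```

```text
t 4.42 pos [0.5261 0.1142 0.1572] psi 44.6 shift [-0.1311 -0.1892  0.0066] turn -0.725 q6-> -111 rows>= 4
```

View pics/w2.png

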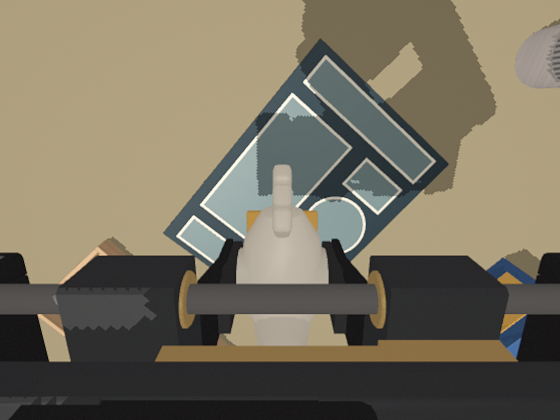

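Call:
send_rows:
  steps: [0.03,-0.025,-0.035,0,-0.12,0.03,-0.05,-0.07,0,-0.28,0.03,-0.075,-0.108,0,-0.44,0.03,-0.1,-0.145,0,-0.6,0.03,-0.12,-0.175,0,-0.725,0.03,-0.131,-0.189,0.01,-0.725,0.03,-0.131,-0.189,0.02,-0.725,0.03,-0.131,-0.189,0.03,-0.725]

```text
time: 5.48
position: [0.4814, -0.1105, 0.1232]
tool_rot: [0.033, 0.999, 0.001, 0.002]
ft_force: [-0.3, -0.5, -0.1]
grip_width: 0.0417
```

```bash
python3 -c "
from h import *
plan(.4837,-.112,.0275,86.2)
c=cams.camera('wrist');cv2.imwrite('pics/w3.png',c['color'][:,:,::-1])
c=cams.camera('scene');crop(c,'s3',160,360,130,280,4)
P=cloud(c);hsv=cv2.cvtColor(c['color'],cv2.COLOR_RGB2HSV)
Z=P[...,2]
m=(Z>0.016)&(Z<0.024)&(P[...,0]>.4)&(P[...,0]<.66)&(P[...,1]>-.2)&(P[...,1]<-.03)&(hsv[...,0]<25)
print(rect(P[m][:,:2]))
"
```

```text
t 5.47 pos [ 0.4814 -0.1105  0.1232] psi 86.2 shift [-0.0021 -0.0015  0.0957] turn -0.001 q6-> -113 rows>= 2
((532.682861328125, -114.03524780273438), (109.88665771484375, 203.59625244140625), 86.15497589111328)
```

View pics/w3.png

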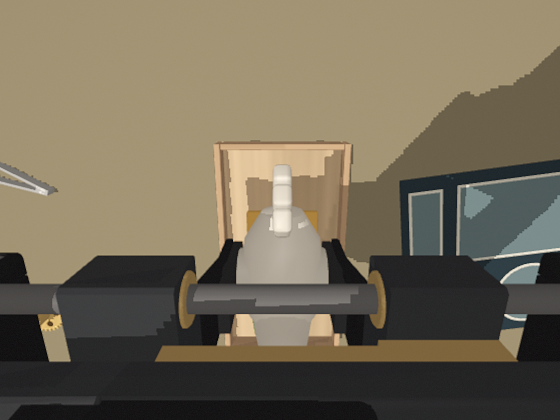

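View pics/s3.png

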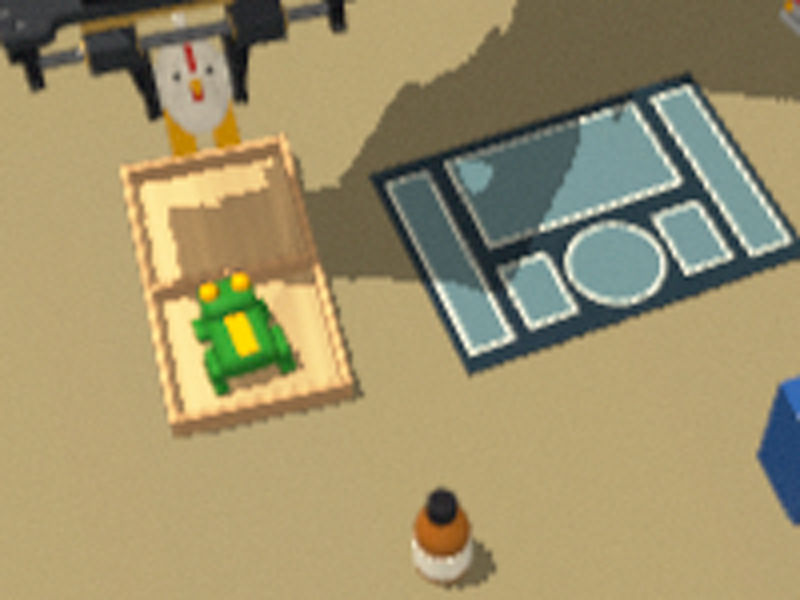

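Call:
send_rows:
  steps: [0.03,-0.002,-0.001,0.04,0,0.03,-0.002,-0.001,0.075,0,0.03,-0.002,-0.001,0.09,0,0.03,-0.002,-0.001,0.095,0,0.03,-0.002,-0.001,0.0975,0,0.03,-0.002,-0.001,0.0982,0,0.03,-0.002,-0.001,0.0982,0]

```text
time: 6.45
position: [0.4835, -0.1112, 0.0255]
tool_rot: [0.033, 0.999, 0.001, 0.002]
ft_force: [0.0, -0.1, -1.2]
grip_width: 0.0419
```

```bash
python3 -c "
from h import *
plan(.4837,-.112,.0245,86.2);print(robot.get_obs()['ft_force'])"
```

```text
t 6.45 pos [ 0.4835 -0.1112  0.0255] psi 86.2 shift [-0.0002 -0.0008  0.001 ] turn 0.001 q6-> -113 rows>= 1
[ 0.00505579 -0.13701994 -1.18634141]
```

Call:
send_rows:
  steps: [0.046,0,0,0.001,0,0.052,0,0,0.001,0,0.062,0,0,0.001,0,0.062,0,0,0.001,0,0.062,0,0,-0.02,0,0.07,0,0,-0.07,0,0.087,0,0,-0.12,0,0.087,0,0,-0.17,0]

```text
time: 7.45
position: [0.4825, -0.1114, 0.1969]
tool_rot: [0.033, 0.999, 0.001, 0.002]
ft_force: [0.7, -0.1, -0.2]
grip_width: 0.0813
```

```bash
python3 -c "
from h import *
c=cams.camera('scene');crop(c,'s4',160,360,130,280,4)
plan(.442,.3674,.2,16)
"
```

```text
t 7.5 pos [ 0.4862 -0.1129  0.203 ] psi 86.3 shift [0.0755 0.4764 0.0007] turn 1.226 q6-> 11 rows>= 8
```

View pics/s4.png

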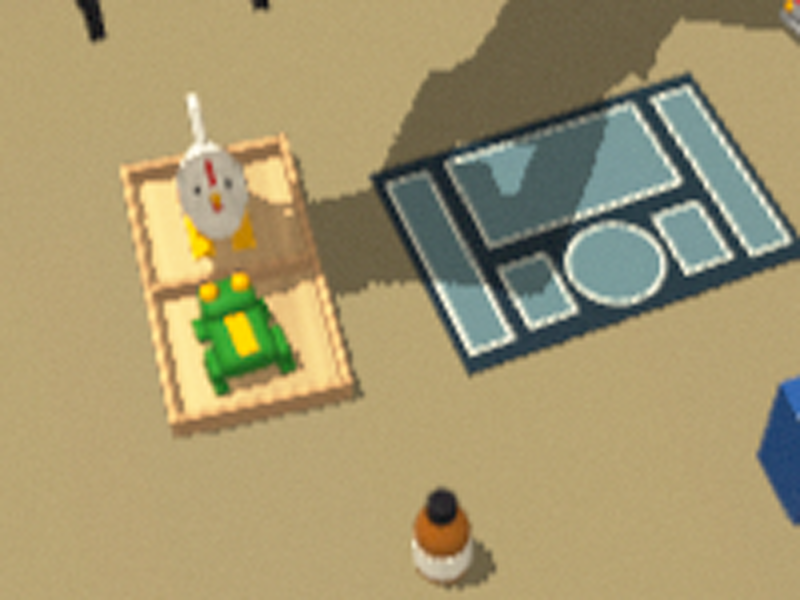

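Call:
send_rows:
  steps: [0.087,0.009,0.06,0,0.15,0.087,0.019,0.12,0,0.32,0.087,0.028,0.18,0,0.48,0.087,0.038,0.24,0,0.65,0.087,0.047,0.3,0,0.8,0.087,0.056,0.36,0,0.95,0.087,0.065,0.42,0,1.1,0.087,0.072,0.46,0,1.226]

```text
time: 8.5
position: [0.4443, 0.3488, 0.2005]
tool_rot: [0.604, 0.797, 0.003, 0.007]
ft_force: [1.6, 0.8, -0.4]
grip_width: 0.0872
```

Call:
send_rows:
  steps: [0.087,0,0,0,0,0.087,0,0,0,0]

```text
time: 8.75
position: [0.4436, 0.3485, 0.1999]
tool_rot: [0.603, 0.798, 0.002, 0.007]
ft_force: [0.0, -0.3, 0.4]
grip_width: 0.0867
```

```bash
cat >> h.py <<'E'
def blob(c,u,v,z0,z1=.12):
    P=cloud(c);Z=P[...,2];m=(Z>z0)&(Z<z1)
    k,l,s,ce=cv2.connectedComponentsWithStats(m.astype(np.uint8));i=l[v,u];print(s[i],m[v,u]);return P[l==i]
E
python3 -c "
from h import *
c=cams.camera('wrist');cv2.imwrite('pics/w5.png',c['color'][:,:,::-1])
plan(.442,.3674,.2,16)
P=cloud(c);Z=P[...,2];m=(Z>.015)&(Z<.12);k,l,s,ce=cv2.connectedComponentsWithStats(m.astype(np.uint8))
for i in range(1,k):
  if s[i,4]>500:print(s[i],rect(P[l==i][:,:2]),rect(P[(l==i)&(Z<.042)][:,:2]))
"
```

```text
t 8.8 pos [0.4439 0.3477 0.2   ] psi 15.8 shift [ 0.0194  0.0035 -0.0001] turn -0.004 q6-> 13 rows>= 1
[ 263  102   46  115 4660] ((443.4317932128906, 368.525634765625), (43.29096603393555, 117.44104766845703), 13.8704195022583) ((443.86602783203125, 366.6109619140625), (43.27883529663086, 113.49560546875), 13.92055892944336)
[ 406  187   67   59 2892] ((610.3631591796875, 360.26007080078125), (52.08407211303711, 52.107051849365234), 24.35363006591797) ((597.6173095703125, 365.96026611328125), (49.18478012084961, 21.531314849853516), 66.6847915649414)
```

View pics/w5.png

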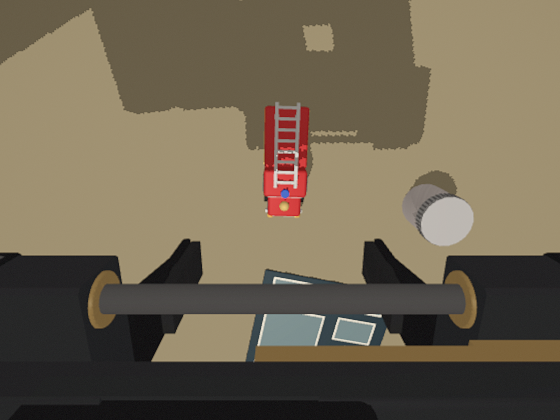

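```bash
python3 -c "
from h import *
plan(.4419,.3746,.0105,13.9)"
```

```text
t 8.8 pos [0.4439 0.3477 0.2   ] psi 15.8 shift [0.028  0.0032 0.1893] turn 0.033 q6-> 16 rows>= 4
```

Call:
send_rows:
  steps: [0.087,0.028,0.003,0.01,0.033,0.087,0.028,0.003,0.06,0.033,0.087,0.028,0.003,0.11,0.033,0.087,0.028,0.003,0.15,0.033,0.087,0.028,0.003,0.175,0.033,0.087,0.028,0.003,0.188,0.033,0.087,0.028,0.003,0.189,0.033,0.06,0.028,0.003,0.189,0.033]

```text
time: 9.8
position: [0.4426, 0.3746, 0.0118]
tool_rot: [0.617, 0.787, 0.003, 0.007]
ft_force: [0.5, 1.0, -0.9]
grip_width: 0.0827
```

Call:
send_rows:
  steps: [0.03,0,0,0,0,0.03,0,0,0,0,0.03,0,0,0,0,0.03,0,0,0,0,0.03,0,0,0,0,0.03,0,0,0,0,0.03,0,0,0,0,0.03,0,0,0,0]
  force: 20

```text
time: 10.8
position: [0.4424, 0.3746, 0.0119]
tool_rot: [0.617, 0.787, 0.003, 0.007]
ft_force: [-0.6, -0.2, 2.6]
grip_width: 0.0419
```

Call:
send_rows:
  steps: [0.03,0,0,-0.01,0,0.03,0,0,-0.04,0,0.03,0,0,-0.08,0,0.03,0,0,-0.1,0,0.03,0,0,-0.1,0]

```text
time: 11.42
position: [0.4422, 0.3757, 0.1139]
tool_rot: [0.617, 0.787, 0.005, 0.008]
ft_force: [-0.4, 0.1, -1.7]
grip_width: 0.0418
```

```bash
python3 -c "
from h import *
c=cams.camera('wrist');cv2.imwrite('pics/w6.png',c['color'][:,:,::-1])
import math
a=math.radians(4.0);mx,my=.5505,.119
tx,ty=mx-.036*math.cos(a),my-.036*math.sin(a);print(tx,ty)
gx,gy=tx-.008*math.sin(a),ty+.008*math.cos(a)
plan(gx,gy,.1,4)
"
```

```text
0.5145876941906463 0.11648876694521149
t 11.47 pos [0.4412 0.3751 0.1125] psi 13.8 shift [-0.2606  0.0106  0.0145] turn 0.172 q6-> -1 rows>= 5
```

View pics/w6.png

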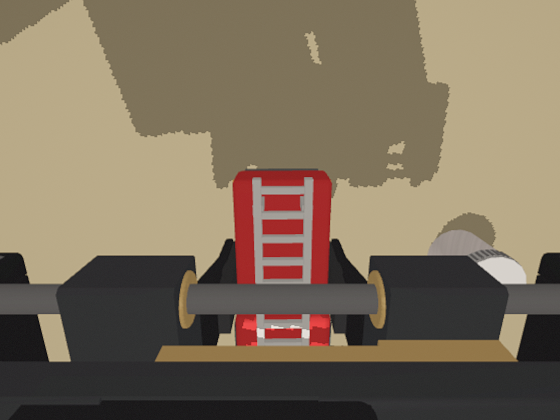

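Call:
send_rows:
  steps: [0.03,-0.05,0.002,0,0.1,0.03,-0.1,0.004,0,0.172,0.03,-0.15,0.006,0,0.172,0.03,-0.2,0.008,0,0.172,0.03,-0.245,0.01,0.01,0.172,0.03,-0.26,0.0105,0.03,0.172,0.03,-0.2605,0.0105,0.06,0.172,0.03,-0.2605,0.0105,0.065,0.172]

```text
time: 12.48
position: [0.5123, 0.1238, 0.0468]
tool_rot: [0.682, 0.731, 0.002, 0.005]
ft_force: [-0.2, -0.4, -1.4]
grip_width: 0.0417
```

```bash
python3 -c "
from h import *
plan(.514,.1245,.0148,4)"
```

```text
t 12.47 pos [0.5123 0.1238 0.0468] psi 3.9 shift [0.0007 0.0014 0.032 ] turn -0.001 q6-> -2 rows>= 1
```

Call:
send_rows:
  steps: [0.03,0.0007,0.0014,0.015,0,0.03,0.0007,0.0014,0.025,0,0.03,0.0007,0.0014,0.03,0,0.03,0.0007,0.0014,0.0315,0,0.03,0.0007,0.0014,0.0315,0,0.03,0.0007,0.0014,0.032,0]

```text
time: 13.22
position: [0.5143, 0.1245, 0.0152]
tool_rot: [0.682, 0.731, 0.002, 0.005]
ft_force: [0.1, -1.0, -1.5]
grip_width: 0.0418
```

Call:
send_rows:
  steps: [0.044,0,0,0,0,0.05,0,0,0,0,0.07,0,0,0,0,0.087,0,0,0,0,0.087,0,0,-0.01,0,0.087,0,0,-0.06,0,0.087,0,0,-0.11,0,0.087,0,0,-0.17,0]

```text
time: 14.22
position: [0.5118, 0.1251, 0.1868]
tool_rot: [0.682, 0.731, 0.002, 0.004]
ft_force: [0.7, -0.6, -0.6]
grip_width: 0.0864
```

```bash
python3 -c "
from h import *
c=cams.camera('wrist');cv2.imwrite('pics/w7.png',c['color'][:,:,::-1])
P=cloud(c);Z=P[...,2];m=(Z>.015)&(Z<.12);k,l,s,ce=cv2.connectedComponentsWithStats(m.astype(np.uint8))
for i in range(1,k):
  if s[i,4]>500:print(s[i],rect(P[l==i][:,:2]),rect(P[(l==i)&(Z<.042)][:,:2]))
plan(.6104,.3602,.13,105)
plan(.6104,.3602,.13,30)
"
```

```text
[ 514   98   46   91 3075] ((751.0264282226562, 186.2604522705078), (4.591526985168457, 75.06959533691406), 0.999758780002594) ((751.02685546875, 186.26046752929688), (4.59057092666626, 75.06959533691406), 0.999758780002594)
[ 260  134   46  113 4794] ((515.17724609375, 118.66586303710938), (43.232398986816406, 117.33969116210938), 4.028101921081543) ((515.3550415039062, 116.73335266113281), (43.23221206665039, 113.40772247314453), 4.118527412414551)
[ 204  324  169   37 1048] ((531.12109375, -60.9227294921875), (205.03265380859375, 49.47746276855469), 10.312192916870117) ((531.12109375, -60.9227294921875), (205.03265380859375, 49.47746276855469), 10.312192916870117)
t 14.28 pos [0.5167 0.1256 0.1948] psi 4.0 shift [0.2278 0.1081 0.0664] turn 1.378 q6-> 94 rows>= 8
t 14.28 pos [0.5167 0.1256 0.1948] psi 4.0 shift [0.2278 0.1081 0.0664] turn -0.454 q6-> -11 rows>= 5
```

View pics/w7.png

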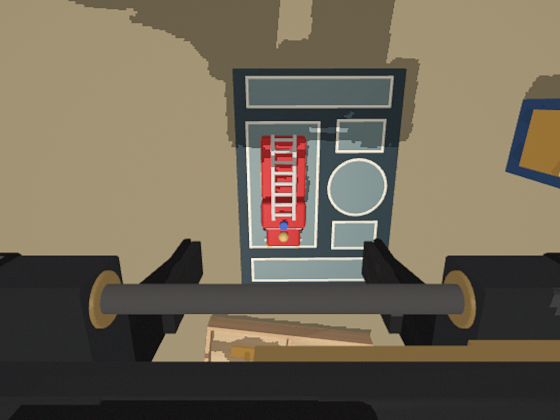

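Call:
send_rows:
  steps: [0.087,0.03,0.015,0,-0.17,0.087,0.06,0.03,0,-0.35,0.087,0.09,0.045,0,-0.52,0.087,0.12,0.06,0,-0.7,0.087,0.15,0.075,0,-0.88,0.087,0.18,0.09,0,-1.05,0.087,0.21,0.1,0.005,-1.22,0.087,0.228,0.108,0.01,-1.4]

```text
time: 15.28
position: [0.6088, 0.3621, 0.1865]
tool_rot: [0.047, 0.999, -0.001, 0.012]
ft_force: [-0.2, -0.0, -0.0]
grip_width: 0.0868
```

Call:
send_rows:
  steps: [0.087,0,0,0,-0.17,0.087,0,0,0,-0.17]

```text
time: 15.52
position: [0.6084, 0.3624, 0.1864]
tool_rot: [-0.037, 0.999, -0.002, 0.012]
ft_force: [-0.0, -0.7, -0.3]
grip_width: 0.0874
```

```bash
python3 -c "
from h import *
c=cams.camera('wrist');cv2.imwrite('pics/w8.png',c['color'][:,:,::-1])
P=cloud(c);Z=P[...,2];m=(Z>.053)&(Z<.12);k,l,s,ce=cv2.connectedComponentsWithStats(m.astype(np.uint8))
for i in range(1,k):
  if s[i,4]>300:q=P[l==i];print(s[i],q.mean(0),rect(q[:,:2]),cv2.minEnclosingCircle(np.float32(q[:,:2])))
plan(.6104,.3602,.0095,94)
"
```

```text
[   0   42   68   31 1205] [0.51301917 0.15252287 0.05783771] ((513.025390625, 150.59817504882812), (22.226802825927734, 54.08772277832031), 4.093433380126953) ((0.5134412050247192, 0.15112844109535217), 0.028440585359930992)
[ 252  164   58   56 2473] [0.61027635 0.35937654 0.05696858] ((611.2184448242188, 359.4993591308594), (52.049949645996094, 51.94339370727539), 54.83516311645508) ((0.6113996505737305, 0.3592815399169922), 0.02654539979994297)
t 15.57 pos [0.6085 0.3621 0.1866] psi 94.2 shift [ 0.0025 -0.0012  0.1771] turn 0.003 q6-> -72 rows>= 3
```

View pics/w8.png

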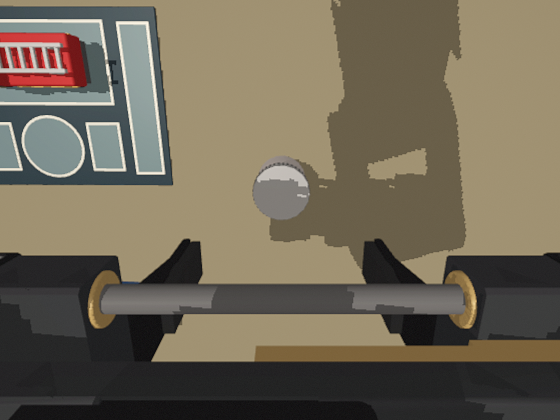

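```bash
python3 -c "
from h import *
plan(.6110,.3595,.0095,94)
"
```

```text
t 15.57 pos [0.6085 0.3621 0.1866] psi 94.2 shift [ 0.0019 -0.0019  0.1771] turn 0.003 q6-> -72 rows>= 3
```

Call:
send_rows:
  steps: [0.087,0.002,-0.002,0.04,0,0.087,0.002,-0.002,0.09,0,0.087,0.002,-0.002,0.13,0,0.087,0.002,-0.002,0.16,0,0.087,0.002,-0.002,0.175,0,0.06,0.002,-0.002,0.177,0,0.04,0.002,-0.002,0.177,0,0.04,0.002,-0.002,0.177,0]

```text
time: 16.58
position: [0.612, 0.3599, 0.0113]
tool_rot: [-0.036, 0.999, -0.001, 0.014]
ft_force: [0.1, 0.8, 0.3]
grip_width: 0.065
```

Call:
send_rows:
  steps: [0.04,0,0,0,0,0.04,0,0,0,0,0.04,0,0,0,0,0.04,0,0,0,0,0.04,0,0,-0.01,0,0.04,0,0,-0.05,0,0.04,0,0,-0.09,0,0.04,0,0,-0.1,0]

```text
time: 17.58
position: [0.6108, 0.3606, 0.1142]
tool_rot: [-0.036, 0.999, -0.001, 0.016]
ft_force: [0.9, -0.1, -1.8]
grip_width: 0.0512
```

```bash
python3 -c "
from h import *
import math
a=math.radians(4.0);mx,my=.5508,.1192
plan(mx+.044*math.cos(a),my+.044*math.sin(a),.1,94)
c=cams.camera('wrist');cv2.imwrite('pics/w9.png',c['color'][:,:,::-1])
"
```

```text
t 17.57 pos [0.6108 0.3606 0.1142] psi 94.1 shift [ 0.0337 -0.2365  0.0137] turn 0.002 q6-> -91 rows>= 4
```

View pics/w9.png

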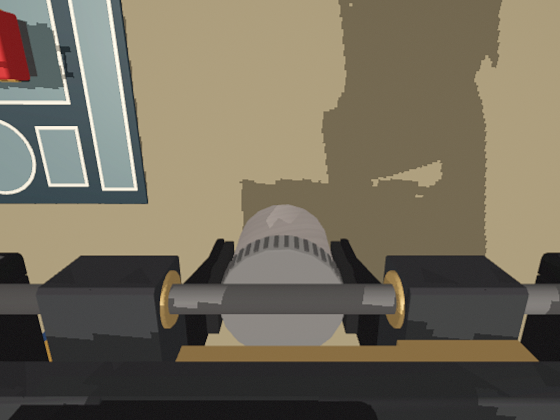

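Call:
send_rows:
  steps: [0.04,0.006,-0.04,0,0,0.04,0.013,-0.09,0,0,0.04,0.02,-0.14,0,0,0.04,0.026,-0.185,0,0,0.04,0.031,-0.22,0,0,0.04,0.0335,-0.236,0.02,0,0.04,0.0337,-0.2365,0.05,0,0.04,0.0337,-0.2365,0.06,0]

```text
time: 18.62
position: [0.5929, 0.1215, 0.0502]
tool_rot: [-0.036, 0.999, -0.001, 0.012]
ft_force: [0.2, -0.2, -1.3]
grip_width: 0.0513
```

```bash
python3 -c "
from h import *
plan(.5947,.1223,.0145,94)
c=cams.camera('scene');crop(c,'s9',230,430,100,250,4)
"
```

```text
t 18.62 pos [0.5929 0.1215 0.0502] psi 94.1 shift [-0.001   0.0007  0.0357] turn 0.002 q6-> -93 rows>= 1
```

View pics/s9.png

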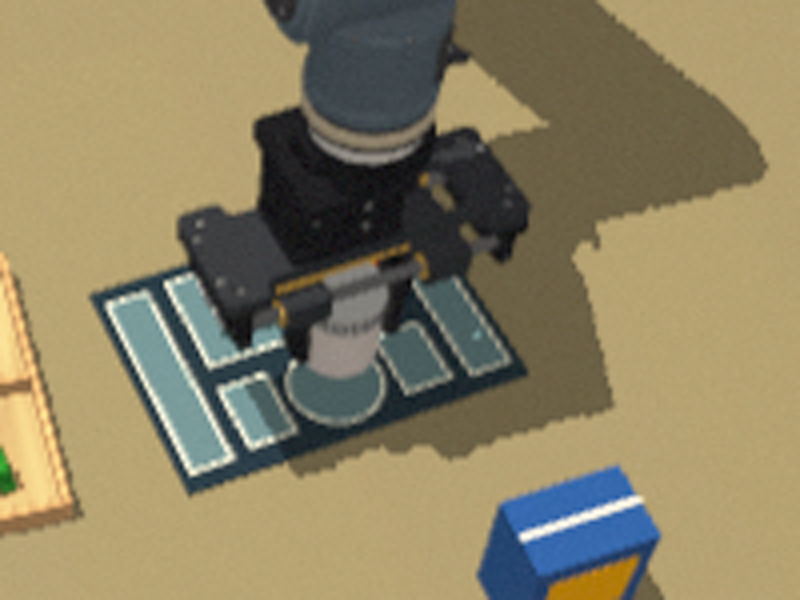

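Call:
send_rows:
  steps: [0.04,-0.001,0.0007,0.015,0,0.04,-0.001,0.0007,0.028,0,0.04,-0.001,0.0007,0.034,0,0.04,-0.001,0.0007,0.036,0,0.04,-0.001,0.0007,0.0362,0,0.04,-0.001,0.0007,0.0365,0]

```text
time: 19.42
position: [0.5945, 0.1233, 0.0153]
tool_rot: [-0.036, 0.999, -0.0, 0.012]
ft_force: [-4.9, 1.4, 11.1]
grip_width: 0.0514
```

Call:
send_rows:
  steps: [0.054,0,0,0,0,0.06,0,0,0,0,0.087,0,0,0,0,0.087,0,0,0,0,0.087,0,0,-0.01,0,0.087,0,0,-0.06,0,0.087,0,0,-0.11,0,0.087,0,0,-0.16,0]

```text
time: 20.42
position: [0.5905, 0.1232, 0.1773]
tool_rot: [-0.036, 0.999, -0.0, 0.012]
ft_force: [1.1, -0.5, 1.2]
grip_width: 0.0867
```

```bash
python3 -c "
from h import *
c=cams.camera('wrist');cv2.imwrite('pics/w10.png',c['color'][:,:,::-1])
P=cloud(c);Z=P[...,2];m=(Z>.056)&(Z<.12);k,l,s,ce=cv2.connectedComponentsWithStats(m.astype(np.uint8))
for i in range(1,k):
  if s[i,4]>300:q=P[l==i];print(s[i],q.mean(0),rect(q[:,:2]),cv2.minEnclosingCircle(np.float32(q[:,:2])))
plan(.583,-.353,.19,94)
"
```

```text
[ 260   89   98   29 1314] [0.5138385  0.13796998 0.05813496] ((513.71728515625, 137.70706176757812), (21.70513153076172, 77.70377349853516), 4.136551856994629) ((0.5132091045379639, 0.13763554394245148), 0.04016999527812004)
[ 252  166   60   58 2663] [0.59194012 0.12190176 0.05998946] ((592.5936279296875, 121.82984924316406), (51.91471862792969, 52.36056137084961), 1.9754067659378052) ((0.5930080413818359, 0.12179658561944962), 0.026672257110476494)
t 20.48 pos [0.5946 0.1236 0.1845] psi 94.2 shift [ 0.0461 -0.4745 -0.006 ] turn 0.003 q6-> -136 rows>= 8
```

View pics/w10.png

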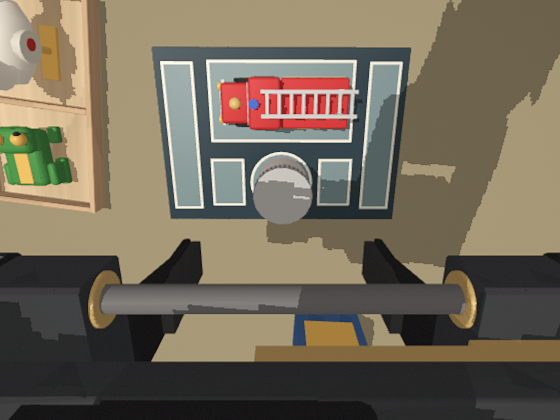

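Call:
send_rows:
  steps: [0.087,0.005,-0.055,0,0.12,0.087,0.011,-0.115,0,0.26,0.087,0.017,-0.175,0,0.4,0.06,0.023,-0.235,0,0.52,0.05,0.029,-0.295,0,0.65,0.04,0.035,-0.355,0,0.77,0.04,0.04,-0.415,0,0.77,0.04,0.045,-0.46,0,0.77]

```text
time: 21.48
position: [0.5828, -0.3414, 0.1844]
tool_rot: [0.342, 0.939, 0.006, 0.018]
ft_force: [0.7, -0.4, 0.5]
grip_width: 0.0459
```

Call:
send_rows:
  steps: [0.04,0,0,0,0,0.04,0,0,0,0]

```text
time: 21.72
position: [0.5824, -0.3409, 0.1844]
tool_rot: [0.343, 0.939, 0.007, 0.017]
ft_force: [-0.0, 0.6, -0.4]
grip_width: 0.0403
```

```bash
python3 -c "
from h import *
c=cams.camera('wrist');cv2.imwrite('pics/w11.png',c['color'][:,:,::-1])
P=cloud(c);Z=P[...,2]
hs=cv2.cvtColor(c['color'],cv2.COLOR_RGB2HSV);m=cv2.inRange(hs,(15,120,90),(35,255,255))
k,l,s,ce=cv2.connectedComponentsWithStats(m)
for i in range(1,k):
  if s[i,4]>150:
    q=P[l==i];q=q[(q[:,2]<.05)];h=q[q[:,2]>.015];print(s[i],cv2.minEnclosingCircle(np.float32(q[:,:2])),'hub',len(h),h.mean(0),cv2.minEnclosingCircle(np.float32(h[:,:2])) if len(h) else '')
plan(.583,-.353,.19,50)
"
```

```text
[451   0  17  17 197] ((0.563258171081543, -0.13268443942070007), 0.00783026684075594) hub 194 [ 0.56415787 -0.13493511  0.04525406] ((0.563258171081543, -0.13268443942070007), 0.00783026684075594)
[466  11  31  37 563] ((0.5918260812759399, -0.12092989683151245), 0.01709970273077488) hub 562 [ 0.59183398 -0.12159093  0.03141858] ((0.5918260812759399, -0.12092989683151245), 0.01709970273077488)
[260 165  30  35 543] ((0.5835865139961243, -0.35099419951438904), 0.01943802647292614) hub 106 [ 0.58275329 -0.35267878  0.01869146] ((0.5836565494537354, -0.3535052537918091), 0.00714354170486331)
[273 235  48  30 203] ((0.6663390398025513, -0.3842276930809021), 0.02786426991224289) hub 0 [nan nan nan] 
[280 242  35  34 416] ((0.669582188129425, -0.38929277658462524), 0.022573525086045265) hub 110 [ 0.66303306 -0.38572919  0.02190529] ((0.667824923992157, -0.38890862464904785), 0.009609021246433258)
[181 271  18  57 508] ((0.0, 0.0), 0.0) hub 0 [nan nan nan] 
[365 271  18  57 514] ((0.0, 0.0), 0.0) hub 0 [nan nan nan] 
[ 152  340  362   22 6091] ((0.0, 0.0), 0.0) hub 0 [nan nan nan] 
t 21.77 pos [ 0.5826 -0.34    0.1844] psi 50.0 shift [-0.0088 -0.0095 -0.0056] turn 0.0 q6-> -92 rows>= 1<string>:9: RuntimeWarning: Mean of empty slice.
  ret = um.true_divide(
```

View pics/w11.png

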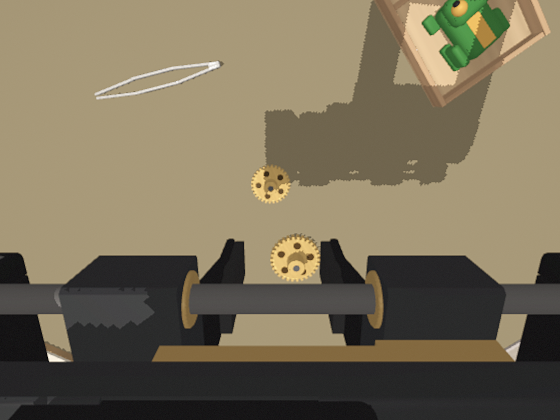

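```bash
python3 -c "
from h import *
plan(.5836,-.353,.0085,50)
r=R.from_quat(robot.get_obs()['tool_rot']).as_matrix();print(r.round(4))
"
```

```text
t 21.77 pos [ 0.5826 -0.34    0.1844] psi 50.0 shift [-0.0042 -0.0135  0.1758] turn 0.0 q6-> -92 rows>= 3
[[-7.655e-01  6.424e-01  3.710e-02]
 [ 6.428e-01  7.660e-01  5.000e-04]
 [-2.810e-02  2.420e-02 -9.993e-01]]
```

Call:
send_rows:
  steps: [0.04,-0.0042,-0.0135,0.01,0,0.04,-0.0042,-0.0135,0.06,0,0.04,-0.0042,-0.0135,0.11,0,0.04,-0.0042,-0.0135,0.15,0,0.04,-0.0042,-0.0135,0.165,0,0.04,-0.0042,-0.0135,0.172,0,0.04,-0.0042,-0.0135,0.175,0,0.04,-0.0042,-0.0135,0.175,0]

```text
time: 22.78
position: [0.5844, -0.3536, 0.0107]
tool_rot: [0.342, 0.94, 0.006, 0.018]
ft_force: [-0.0, 0.7, 0.2]
grip_width: 0.0398
```

```bash
python3 -c "
from h import *
plan(.5836,-.353,.0085,50)
"
```

```text
t 22.77 pos [ 0.5844 -0.3536  0.0107] psi 50.0 shift [ 0.001  -0.0001  0.0021] turn 0.001 q6-> -92 rows>= 1
```

Call:
send_rows:
  steps: [0.04,0.001,0,0.002,0,0.02,0.001,0,0.002,0,0,0.001,0,0.002,0,0,0.001,0,0.002,0,0,0.001,0,0.002,0,0,0.001,0,0.002,0,0,0.001,0,0.002,0,0,0.001,0,0.002,0]
  force: 15

```text
time: 23.78
position: [0.5837, -0.353, 0.0087]
tool_rot: [0.342, 0.94, 0.006, 0.019]
ft_force: [0.4, 0.5, 1.6]
grip_width: 0.0131
```

Call:
send_rows:
  steps: [0,0,0,-0.01,0,0,0,0,-0.05,0,0,0,0,-0.1,0,0,0,0,-0.15,0,0,0,0,-0.15,0]

```text
time: 24.4
position: [0.5805, -0.3551, 0.1647]
tool_rot: [0.342, 0.939, 0.004, 0.024]
ft_force: [-0.1, -0.5, -0.6]
grip_width: 0.0135
```

```bash
python3 -c "
from h import *
plan(.5932,.1221,.14,50)
c=cams.camera('wrist');cv2.imwrite('pics/w12.png',c['color'][:,:,::-1])
c=cams.camera('side');crop(c,'d12',300,500,200,350,4)
"
```

```text
t 24.4 pos [ 0.5805 -0.3551  0.1647] psi 50.0 shift [0.2979 0.3733 0.0211] turn 0.001 q6-> -49 rows>= 8
```

View pics/w12.png

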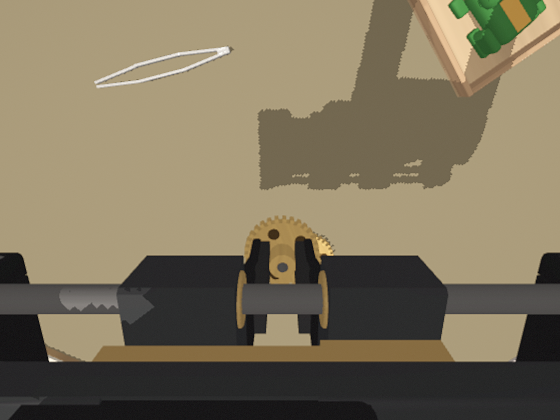

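View pics/d12.png

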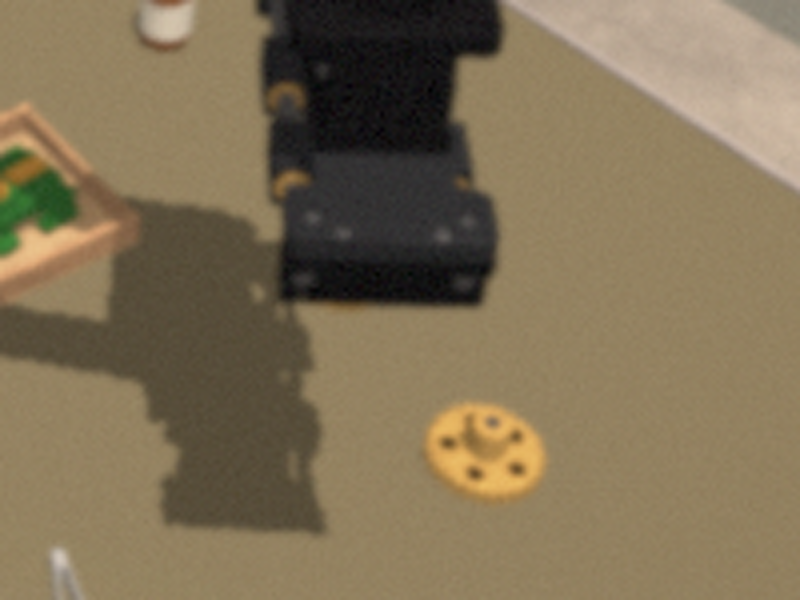

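Call:
send_rows:
  steps: [0,0.035,0.044,0,0,0,0.072,0.09,0,0,0,0.11,0.138,0,0,0,0.148,0.185,0,0,0,0.186,0.233,0,0,0,0.224,0.28,0.005,0,0,0.26,0.325,0.01,0,0,0.29,0.362,0.015,0]

```text
time: 25.5
position: [0.587, 0.1133, 0.1418]
tool_rot: [0.341, 0.94, 0.005, 0.017]
ft_force: [-0.9, 0.4, -0.7]
grip_width: 0.0129
```

Call:
send_rows:
  steps: [0,0.008,0.011,0,0,0,0.008,0.011,0,0,0,0.008,0.011,0,0,0,0.008,0.011,0,0]

```text
time: 26.0
position: [0.5882, 0.1252, 0.1418]
tool_rot: [0.342, 0.939, 0.005, 0.017]
ft_force: [-0.7, 1.1, 0.3]
grip_width: 0.0128
```

```bash
python3 -c "
from h import *
plan(.5932,.1221,.0725,50)
print(R.from_quat(robot.get_obs()['tool_rot']).as_matrix()[:,2])
c=cams.camera('wrist');cv2.imwrite('pics/w13.png',c['color'][:,:,::-1])
c=cams.camera('side');crop(c,'d13',170,320,120,270,4)
c=cams.camera('scene');crop(c,'s13',230,430,100,250,4)
"
```

```text
t 26.0 pos [0.5882 0.1252 0.1418] psi 50.0 shift [-0.0039 -0.0006  0.0695] turn -0.001 q6-> -49 rows>= 2
[ 0.0352252  -0.00204468 -0.99937731]
```

View pics/w13.png

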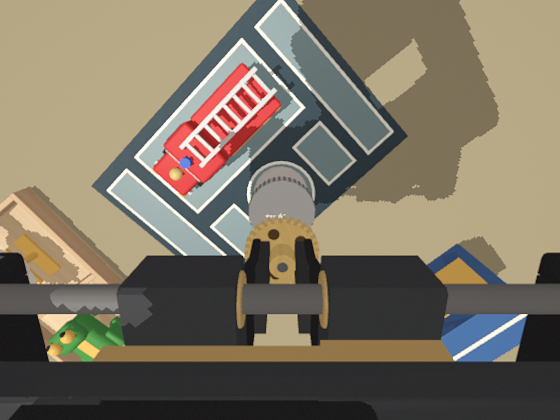

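View pics/s13.png

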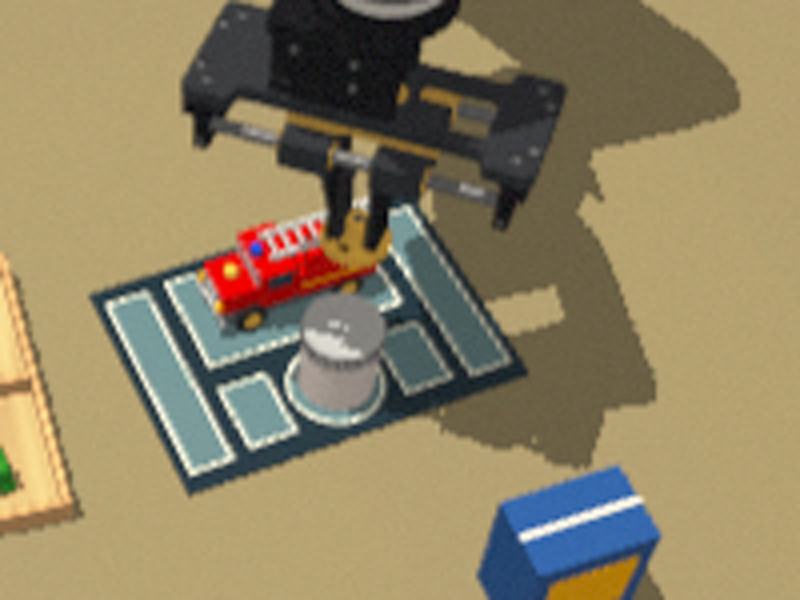

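View pics/d13.png

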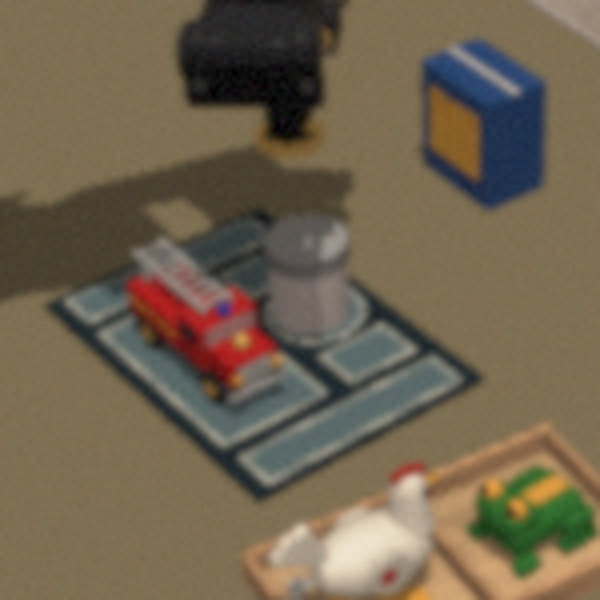

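Call:
send_rows:
  steps: [0,-0.0039,-0.0006,0.03,0,0,-0.0039,-0.0006,0.05,0,0,-0.0039,-0.0006,0.06,0,0,-0.0039,-0.0006,0.067,0,0,-0.0039,-0.0006,0.07,0,0,-0.0039,-0.0006,0.07,0,0,-0.0039,-0.0006,0.07,0]

```text
time: 27.02
position: [0.5936, 0.1227, 0.0727]
tool_rot: [0.342, 0.939, 0.005, 0.017]
ft_force: [-0.2, -0.2, -0.7]
grip_width: 0.013
```

```bash
python3 -c "
from h import *
plan(.5932,.1221,.07,50)
c=cams.camera('side');crop(c,'d14',170,320,120,270,4)
"
```

```text
t 27.02 pos [0.5936 0.1227 0.0727] psi 50.0 shift [-0.     -0.0008  0.0027] turn -0.0 q6-> -49 rows>= 1
```

View pics/d14.png

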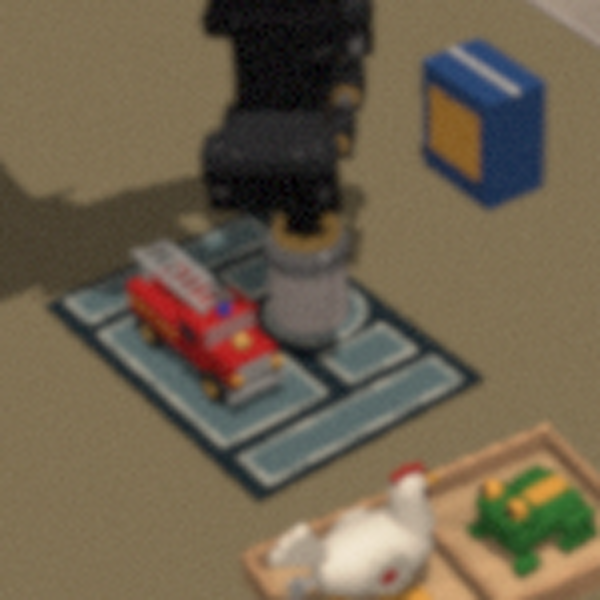

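Call:
send_rows:
  steps: [0,0,-0.0005,0.0015,0,0,0,-0.0005,0.002,0,0,0,-0.0005,0.002,0,0.02,0,-0.0005,0.002,0,0.03,0,-0.0005,0.002,0,0.035,0,-0.0005,0.002,0,0.035,0,-0.0005,-0.01,0,0.035,0,-0.0005,-0.03,0]

```text
time: 28.08
position: [0.5917, 0.1224, 0.103]
tool_rot: [0.342, 0.939, 0.005, 0.017]
ft_force: [-0.2, 0.1, 0.9]
grip_width: 0.0347
```

Call:
send_rows:
  steps: [0.04,0,0,-0.05,0,0.05,0,0,-0.09,0,0.05,0,0,-0.1,0,0.05,0,0,-0.1,0]

```text
time: 28.58
position: [0.5882, 0.1226, 0.2036]
tool_rot: [0.342, 0.939, 0.005, 0.017]
ft_force: [0.4, 0.5, -0.1]
grip_width: 0.0492
```

```bash
python3 -c "
from h import *
plan(.437,-.355,.19,160)
c=cams.camera('wrist');cv2.imwrite('pics/w15.png',c['color'][:,:,::-1])
P=cloud(c);Z=P[...,2]
m=(Z>.064)&(P[...,0]>.56)&(P[...,0]<.63)&(P[...,1]>.08)&(P[...,1]<.16)&(Z<.09);q=P[m];h=q[q[:,2]>.075];print('gear',cv2.minEnclosingCircle(np.float32(q[:,:2])),np.percentile(q[:,2],[5,50,95]),'hub',cv2.minEnclosingCircle(np.float32(h[:,:2])))
"
```

```text
t 28.57 pos [0.5882 0.1226 0.2036] psi 50.0 shift [-0.191  -0.4632  0.0089] turn 1.222 q6-> -30 rows>= 9
gear ((0.5934907793998718, 0.12153944373130798), 0.0208858884871006) [0.06495265 0.06625654 0.080175  ] hub ((0.5930948853492737, 0.12150625139474869), 0.007128545548766851)
```

View pics/w15.png

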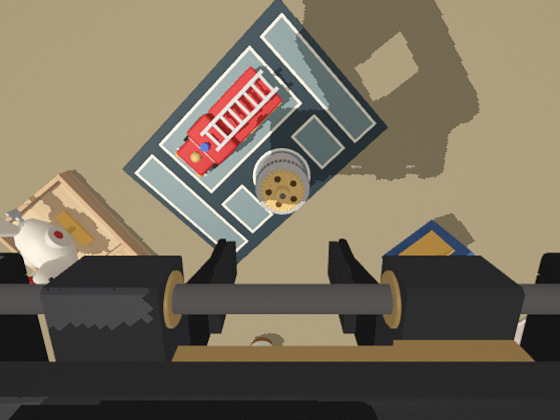

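Call:
send_rows:
  steps: [0.05,-0.022,-0.055,0,0.15,0.05,-0.045,-0.11,0,0.32,0.05,-0.068,-0.165,0,0.5,0.05,-0.09,-0.22,0,0.67,0.05,-0.112,-0.275,0,0.84,0.05,-0.135,-0.33,0,1.0,0.05,-0.158,-0.385,0,1.17,0.05,-0.18,-0.435,0,1.2]

```text
time: 29.62
position: [0.4438, -0.3275, 0.1962]
tool_rot: [0.814, 0.581, 0.013, 0.009]
ft_force: [0.9, -0.5, 0.2]
grip_width: 0.05
```

Call:
send_rows:
  steps: [0.05,0,0,0,0,0.05,0,0,0,0,0.05,0,0,0,0]

```text
time: 30.0
position: [0.4436, -0.3255, 0.1953]
tool_rot: [0.813, 0.582, 0.013, 0.007]
ft_force: [-0.7, 0.4, -0.2]
grip_width: 0.0504
```

```bash
python3 -c "
from h import *
plan(.437,-.353,.19,162)
c=cams.camera('wrist');cv2.imwrite('pics/w16.png',c['color'][:,:,::-1])
P=cloud(c);Z=P[...,2]
m=(Z>.004)&(P[...,0]>.39)&(P[...,0]<.49)&(P[...,1]>-.44)&(P[...,1]<-.27)&(Z<.02);q=P[m];print('tw',len(q),rect(q[:,:2]),np.percentile(q[:,2],[5,50,95]))
hs=cv2.cvtColor(c['color'],cv2.COLOR_RGB2HSV)
"
```

```text
t 30.0 pos [ 0.4436 -0.3255  0.1953] psi -18.9 shift [-0.0282  0.0024  0.005 ] turn -0.015 q6-> -34 rows>= 1
tw 435 ((436.0975646972656, -368.1300354003906), (123.80066680908203, 15.76899528503418), 63.91790008544922) [0.00454608 0.0075696  0.00901909]
```

View pics/w16.png

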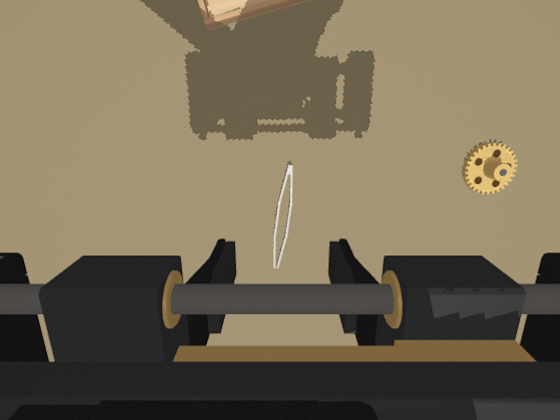

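```bash
python3 -c "
from h import *
plan(.4361,-.3681,.004,-26.1)
"
```

```text
t 30.05 pos [ 0.4439 -0.3256  0.1956] psi -18.8 shift [-0.0451  0.001   0.1912] turn 0.127 q6-> -27 rows>= 4
```

Call:
send_rows:
  steps: [0.04,-0.0451,0.001,0.01,0.127,0.04,-0.0451,0.001,0.05,0.127,0.04,-0.0451,0.001,0.1,0.127,0.04,-0.0451,0.001,0.15,0.127,0.04,-0.0451,0.001,0.175,0.127,0.04,-0.0451,0.001,0.184,0.127,0.04,-0.0451,0.001,0.187,0.127,0.04,-0.0451,0.001,0.187,0.127]

```text
time: 31.05
position: [0.4367, -0.3685, 0.0092]
tool_rot: [0.848, 0.529, 0.014, 0.008]
ft_force: [0.1, 0.5, 1.2]
grip_width: 0.0403
```

```bash
python3 -c "
from h import *
plan(.4361,-.3681,.003,-26.1)
c=cams.camera('wrist');cv2.imwrite('pics/w17.png',c['color'][:,:,::-1])
print(R.from_quat(robot.get_obs()['tool_rot']).as_matrix().round(4))
"
```

```text
t 31.05 pos [ 0.4367 -0.3685  0.0092] psi -26.1 shift [-0.     -0.0009  0.0062] turn 0.0 q6-> -28 rows>= 1
[[ 0.4393  0.8978  0.0316]
 [ 0.8982 -0.4395  0.001 ]
 [ 0.0148  0.028  -0.9995]]
```

View pics/w17.png

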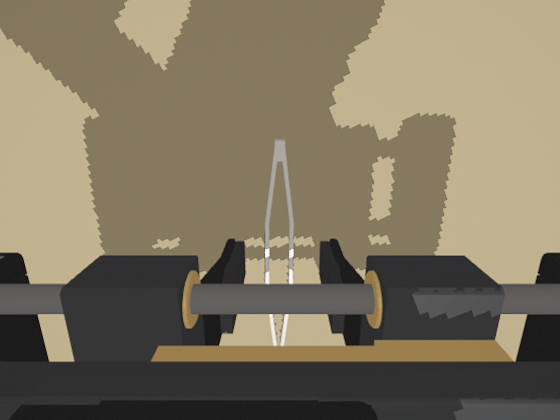

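Call:
send_rows:
  steps: [0.035,0,-0.0005,0.004,0,0.03,0,-0.0005,0.006,0,0,0,-0.0005,0.006,0,0,0,-0.0005,0.006,0,0,0,-0.0005,0.006,0,0,0,-0.0005,0.006,0,0,0,-0.0005,0.006,0,0,0,-0.0005,0.006,0]
  force: 12

```text
time: 32.1
position: [0.4364, -0.3684, 0.0034]
tool_rot: [0.848, 0.529, 0.014, 0.008]
ft_force: [0.1, -0.1, 0.1]
grip_width: 0.0147
```

Call:
send_rows:
  steps: [0,0,0,-0.01,0,0,0,0,-0.05,0,0,0,0,-0.1,0,0,0,0,-0.15,0,0,0,0,-0.15,0,0,0,0,-0.15,0]

```text
time: 32.85
position: [0.4314, -0.3681, 0.1536]
tool_rot: [0.848, 0.529, 0.014, 0.008]
ft_force: [-0.2, 0.5, -0.6]
grip_width: 0.015
```

```bash
python3 -c "
from h import *
import math
a=math.radians(4.0);mx,my=.5508,.1192
X,Y=mx+.098*math.sin(a),my-.098*math.cos(a);print(X,Y)
plan(X,Y,.13,-86)
c=cams.camera('wrist');cv2.imwrite('pics/w18.png',c['color'][:,:,::-1])
"
```

```text
0.5576361344269243 0.02143872307453723
t 32.85 pos [ 0.4314 -0.3681  0.1536] psi -26.1 shift [ 0.4051 -0.0585  0.0279] turn 1.046 q6-> 75 rows>= 7
```

View pics/w18.png

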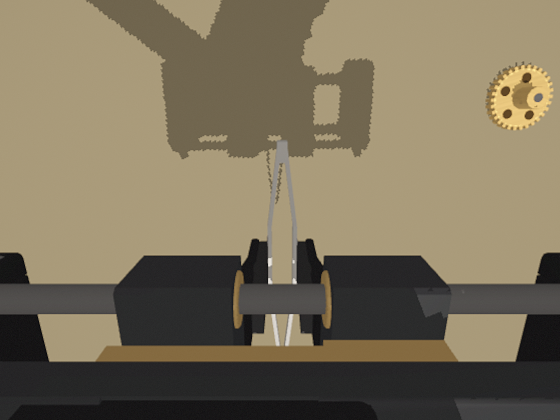

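```bash
python3 -c "
from h import *
plan(.5499,.0179,.13,-83)
"
```

```text
t 32.9 pos [ 0.431  -0.3677  0.1526] psi -26.1 shift [ 0.3982 -0.0634  0.0272] turn 0.993 q6-> 72 rows>= 7
```

Call:
send_rows:
  steps: [0,0.045,-0.007,0,0.12,0,0.095,-0.015,0,0.26,0,0.145,-0.023,0,0.4,0,0.195,-0.031,0,0.55,0,0.245,-0.039,0,0.7,0,0.3,-0.047,0,0.85,0,0.35,-0.056,0.005,0.993,0,0.39,-0.062,0.01,0.993]

```text
time: 33.9
position: [0.546, 0.0122, 0.1452]
tool_rot: [0.998, 0.061, 0.013, -0.001]
ft_force: [0.9, -0.3, -0.3]
grip_width: 0.0149
```

Call:
send_rows:
  steps: [0,0,0,0,0,0,0,0,0,0,0,0,0,0,0]

```text
time: 34.28
position: [0.5455, 0.0111, 0.1447]
tool_rot: [0.998, 0.061, 0.013, -0.001]
ft_force: [-0.2, 0.7, -0.1]
grip_width: 0.0148
```

```bash
python3 -c "
from h import *
plan(.5499,.0179,.0075,-83)
print(R.from_quat(robot.get_obs()['tool_rot']).as_matrix().round(4))
c=cams.camera('wrist');cv2.imwrite('pics/w19.png',c['color'][:,:,::-1])
"
```

```text
t 34.27 pos [0.5455 0.0111 0.1447] psi -83.0 shift [ 0.0017 -0.0062  0.1373] turn -0.001 q6-> 72 rows>= 3
[[ 9.923e-01  1.212e-01  2.520e-02]
 [ 1.212e-01 -9.926e-01  3.400e-03]
 [ 2.540e-02 -3.000e-04 -9.997e-01]]
```

View pics/w19.png

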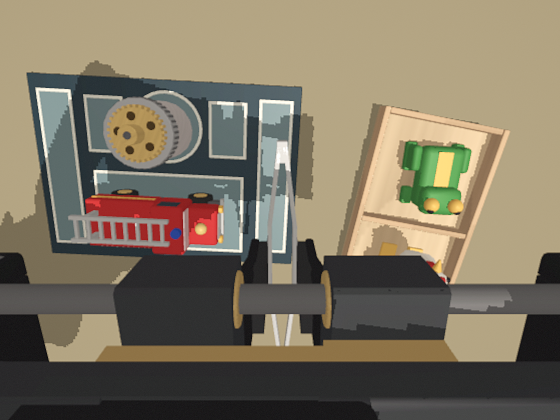

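Call:
send_rows:
  steps: [0,0.0017,-0.006,0.03,0,0,0.0017,-0.006,0.07,0,0,0.0017,-0.006,0.1,0,0,0.0017,-0.006,0.12,0,0,0.0017,-0.006,0.13,0,0,0.0017,-0.006,0.135,0,0,0.0017,-0.006,0.136,0,0,0.0017,-0.006,0.136,0]

```text
time: 35.33
position: [0.5506, 0.0174, 0.0097]
tool_rot: [0.998, 0.061, 0.014, -0.001]
ft_force: [0.8, -0.3, 0.4]
grip_width: 0.0149
```

```bash
python3 -c "
from h import *
plan(.5499,.0179,.0065,-83)
c=cams.camera('side');crop(c,'d19',170,320,120,270,4)
"
```

```text
t 35.33 pos [0.5506 0.0174 0.0097] psi -83.1 shift [-0.0008 -0.0005  0.0032] turn -0.001 q6-> 72 rows>= 1
```

View pics/d19.png

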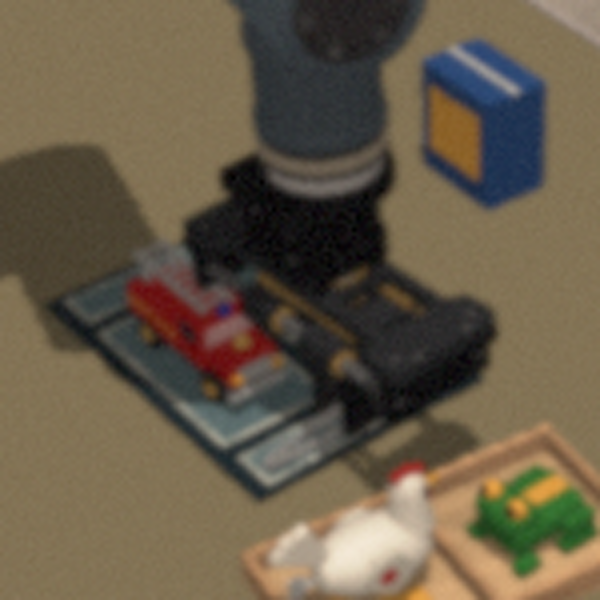

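Call:
send_rows:
  steps: [0,-0.0005,0,0.0015,0,0,-0.0005,0,0.0025,0,0,-0.0005,0,0.0025,0,0.02,-0.0005,0,0.0025,0,0.03,-0.0005,0,0.0025,0,0.032,-0.0005,0,0.0025,0,0.032,-0.0005,0,-0.01,0,0.032,-0.0005,0,-0.04,0]

```text
time: 36.38
position: [0.5481, 0.0174, 0.0497]
tool_rot: [0.998, 0.061, 0.012, -0.001]
ft_force: [0.1, -0.3, 0.5]
grip_width: 0.0318
```

Call:
send_rows:
  steps: [0.032,0,0,-0.05,0,0.04,0,0,-0.1,0,0.05,0,0,-0.15,0,0.05,0,0,-0.2,0,0.05,0,0,-0.2,0]

```text
time: 37.0
position: [0.5459, 0.0164, 0.255]
tool_rot: [0.998, 0.061, 0.018, 0.0]
ft_force: [0.1, -1.3, 0.7]
grip_width: 0.0496
```

```bash
python3 -c "
from h import *
plan(.4,.35,.25,-83)
c=cams.camera('wrist');cv2.imwrite('pics/w20.png',c['color'][:,:,::-1])
c=cams.camera('side');crop(c,'d20',170,350,120,270,4)
c=cams.camera('scene');crop(c,'s20',180,380,110,260,4)
"
```

```text
t 37.0 pos [0.5459 0.0164 0.255 ] psi -83.0 shift [-0.1045 -0.3489  0.0004] turn -0.001 q6-> 112 rows>= 6
```

View pics/w20.png

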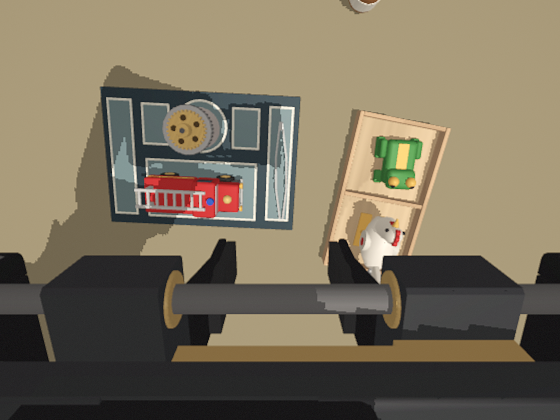

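View pics/d20.png

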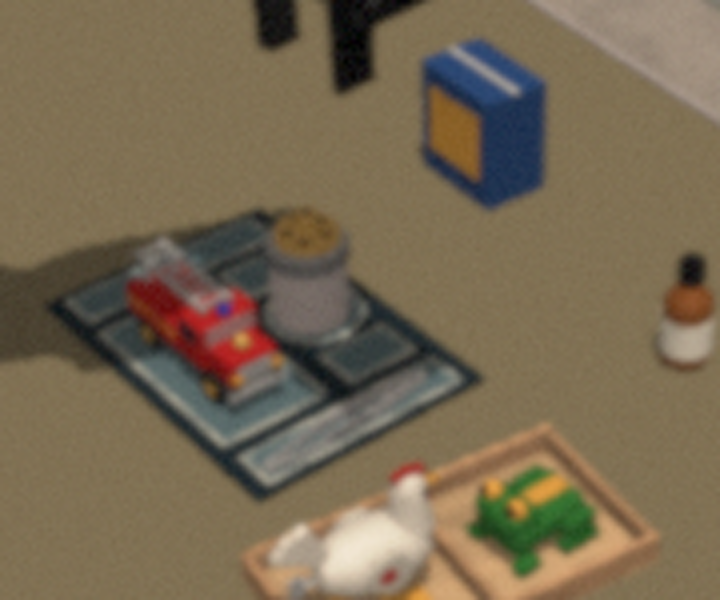

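```bash
python3 -c "
from h import *
a=np.radians(4)
def mat(p): d=np.array(p)-[550.8,119.2];return np.round([d[0]*np.cos(a)+d[1]*np.sin(a),-d[0]*np.sin(a)+d[1]*np.cos(a)],1)
c=cams.camera('wrist');P=cloud(c);Z=P[...,2]
def box(P,x0,x1,y0,y1,z0,z1):return P[(P[...,0]>x0)&(P[...,0]<x1)&(P[...,1]>y0)&(P[...,1]<y1)&(P[...,2]>z0)&(P[...,2]<z1)]
q=box(P,.46,.64,-.02,.045,.0065,.02);r=rect(q[:,:2]);print('tw',r,mat(r[0]),len(q))
w=ray(c,[101,300,293],[87,97,229],.003)*1000;print('mat corners',w.round(1),'centre',(w[0]+w[2])/2, np.degrees(np.arctan2(*(w[1]-w[0])[::-1])))
w=ray(c,[270,293,289,266],[105,107,222,220],.003)*1000;print('right field centre',w.mean(0))
q=box(P,.45,.56,.04,.19,.018,.042);print('truck',mat(rect(q[:,:2])[0]),rect(q[:,:2]))
q=box(P,.56,.64,.08,.17,.075,.09);print('hub',mat(np.array(cv2.minEnclosingCircle(np.float32(q[:,:2]))[0])*1000),q[:,2].max())
for n in ['scene','side']:
  P=cloud(cams.camera(n));q=box(P,.41,.545,-.16,-.07,.03,.1);r=rect(q[:,:2]);print(n,'hen',r)
print(robot.get_obs()['joint_velocities'])
"
```

```text
tw ((551.9291381835938, 16.761329650878906), (123.00044250488281, 14.838241577148438), 6.709657669067383) [  -6.  -102.3] 347
mat corners [[619.8 238.4]
 [636.9   5.8]
 [472.2  -7.4]] centre [546.00877306 115.4871798 ] -85.8010677699404
right field centre [552.44076116  20.11332543]
truck [-34.3  -0.1] ((516.5674438476562, 116.72599029541016), (42.91706085205078, 112.92376708984375), 3.862278938293457)
hub [43.2 -0.5] 0.0829231373065753
scene hen ((480.39971923828125, -108.18814086914062), (42.75153732299805, 88.39210510253906), 69.24256134033203)
side hen ((473.8976745605469, -111.68663787841797), (43.9107551574707, 94.80545043945312), 72.43057250976562)
[-0.00178739  0.00377602 -0.00654335  0.00083298  0.00055843 -0.00086724]
```

View pics/s20.png

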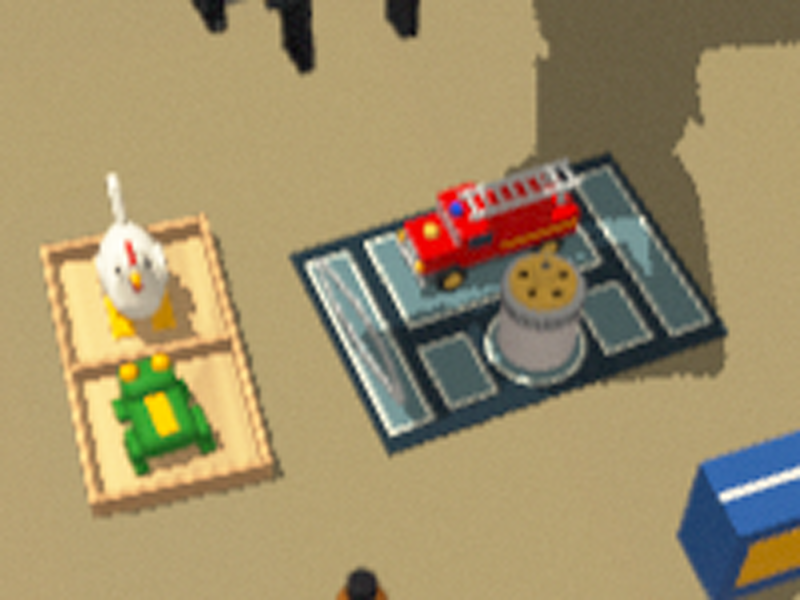

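```bash
python3 -c "
from rig import hand_in
print(hand_in())"
```

```text
the job is handed in; nothing more can be done
None
```

I moved all five things to their places and handed the job in at about 37 s. The hand-in gives no verdict, so these figures come from my own last camera checks before it.

| Thing | Position | Offset from the middle of its place |
|---|---|---|
| Hen | upright in the front bay, beak towards the frog | about 2 mm |
| Truck | on its wheels, along the big field | about 2 mm, heading within 0.01 rad |
| Canister | in the round field | about 2 mm |
| Gear (the smaller one) | flat on the lid, hub up | about 1 mm from the lid's axis |
| Tweezers | in the right long field | 3–4 mm across, about 6 mm along by the mat estimate, heading 0.05 rad off |

- **Tweezers offset:** I put them slightly right of and short of the middle on purpose, to keep the gripper body clear of the gear's hub.
- **Bystanders:** the frog, oil bottle and carton looked untouched in the last pictures. I did not measure them again.
- **Robot:** it was clear above the mat with the fingers open, touching nothing.
- **Disagreements:** the cameras differed by 2–6 mm. The hen's middle differed by about 6 mm between the scene and side views. One last mat-centre estimate from the wrist view's corners was about 6 mm off the earlier ones. The last wrist view put the tweezers within 1 mm along their field, not 6 mm. All of these still leave every item inside its limits.
- **Tool tilt:** the tool gradually tilted to 0.03–0.05 rad during the job. The parts still sat flat after release.

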